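# Lock, load and free the sample carousel

## Robot

A 6-joint arm with a two-finger parallel gripper is mounted at the origin on the work surface. World frame = base frame: x ahead of the robot, y to its left, z up, the work surface at z = 0. Lengths are in m, angles in degrees, forces in N, time in s.
With the tool pointing down it reaches from about 0.4 to 0.825 m from the base axis. Payload 7 kg.
Tool frame: the origin (TCP) lies between the finger pads; the fingertips stand 11 mm ahead of it and the grasp point (between the pads) lies 8 mm behind it (r.tcp_to_tips is the distance from the TCP to the fingertips, in m); x points along the fingers, y is the direction in which the jaws open and shut, and the axes are right-handed (so a half turn about x gives the same grasp; the last joint's range is limited). The gripper opens to 88 mm and grips with 3 to 60 N. Pads are 19 mm wide; open, the fingers measure 130 mm over their backs; the gripper's body (78 mm by 193 mm) begins 47 mm behind the grasp point.
Start: joints at [16.507, 20.546, 0.682, 0, -70.136, -16.507], TCP at [0.675, -0, 0.238] pointing down, gripper open.
Joint ranges: [-176.03, 176.03], [-82.01, 121.73], [-58.28, 71.71], [-173.87, 95.51], [-174.79, -0.11], [-173.66, 173.66]. Speed limits (degrees/s): [136.94, 136.94, 172.46, 180, 180, 180].

## Interface

Orientations are given as [roll, pitch, yaw] about the fixed x, y, z axes, in that order (R = Rz(yaw) Ry(pitch) Rx(roll)).
In Python, from plant import r gives the robot as it stands.
- The arm moves only by the tool arm_command, never from a script. Its argument "plan" is a list of rows, each an object of numbers: "dx", "dy", "dz": the shift along the tool's x, y, z each as a share of 0.02 m, from -1 to 1; "wx", "wy", "wz": the turn, a rotation vector about the tool's x, y, z each as a share of 0.08 rad, from -1 to 1. In form: [{"dx": .., "dy": .., "dz": .., "wx": .., "wy": .., "wz": ..}, ...]. A call has 1 to 20 rows; each row shifts and turns the pose as measured when the row begins, along the tool's axes as they then stand; what a row does not reach is not made up. A row lasts 1/12 s, in which the tool goes at most 41.7 mm and 7.16 degrees, less where a joint would pass 70% of its speed; a pose out of reach is approached as far as the arm can. A call with a number of a shift or a turn outside -1 to 1 is refused whole. A call with a gripper value outside its range is refused whole. "fingers" is the closure, from -1 (fully open) to 1 (shut), so that 0 is half open, set as the call begins (left out, the last holds). The fingers move at their own pace and stop on an object; "force" is the grip in N (left out, the last holds). Time passes only in rows, so rows that do not move let the fingers close. It gives the time, the measured TCP pose, the force and the opening at its end, in the units of the state.
- r.get_state(): the state, without advancing time (a new reading comes with each control period).
- r.capture(name): name is "scene" or "side" or "wrist"; returns (picture, depth): 420x560x3 uint8, red, green, blue; 420x560 float32, m along the optical axis (not along the pixel's ray), 0 where there is no reading.
- r.camera_model(name): a dict with "vertical_fov" (degrees; the focal length in pixels is half the picture's height over the tangent of half this angle, whatever the lens; pixels are square), "cx", "cy" (the principal point, pixels), "R" (3x3) and "t" (3): a world point X has camera coordinates R X + t. Camera axes: x right, y down, z forward; pixel columns grow to the right and rows downward; lengths in m; the calibration is good to about 2 mm. A picture is of the moment at which its call begins: read the wrist's pose just before it. camera_model takes no time and is no camera call; for the wrist camera it gives the pose at the moment of the call.
- r.close_job(): hands the job in, once; it reports no verdict.
Trained networks look in the newest picture that a camera, given by its name, has taken for a name from the list of things; names that differ only in an ending like _2 or _b are one class to them, and where a whole thing is asked for, a point or a joint stands for the part that bears it (a point fixed in the world has none). Each returns a list of dicts, best first, with "score" (0 to 1); they miss things now and then, are a little off and sometimes report something else, mostly with a low value. They report only what shows in the picture. A call takes as long as a camera call.
- r.cut_out(camera, query): "mask" (420x560 bool, what is visible of it) and "bbox" ([left, top, width, height] in pixels, round what is visible of it).
- r.spot_point(camera, query): "centre" ([column, row] in pixels: a listed point, or the origin of a listed thing).
The state is a dict: "time_s": time; "joints": joint angles; "qd": joint speeds; "joint_torque": joint torques, N m; "tcp_pos": TCP position; "eef_rot": TCP orientation; "contact_force": force on the tool from outside, world axes, zero at the start; "moment": the same for the moment, N m; "gripper_width": finger opening in m.
Only numpy, scipy, OpenCV 4.12 (cv2) and the standard library are available. Lean on these libraries where they do the work, as an engineer would, in place of code of your own. Each camera call takes 0.05 s, during which the arm holds its last target.

## Task

Load the vial racks into the sample carousel the safe way: first push the mushroom stop button down until it stays in, then pull the brake lever up to its third notch and let go so that the ratchet holds it there, and only then stand every rack from the bench upright and flat inside a bay of the disc, one rack to a bay. When all racks are in, press the release button until the brake lever has dropped fully home, and last of all twist the mushroom head clockwise so that it springs up again. Do not tip a rack over, and leave the other things on the bench where they are.

Things in the scene. Friction and masses are not known exactly. Their poses are not given: they have to be found in the camera images.
- rack1: aluminium vial rack with 3 x 5 black-capped glass vials fixed in it, 92 x 56 x 72 mm high over the caps, 0.3 to 0.5 kg; origin at the centre of its underside, x along the 92 mm length, z up. The band of smooth metal around its top plate (28 to 50 mm above the underside, 56 mm across) is where to grip it, across the 56 mm width. All four racks look alike; two to four of them are there
- rack2: aluminium vial rack with 3 x 5 black-capped glass vials fixed in it, 92 x 56 x 72 mm high over the caps, 0.3 to 0.5 kg; origin at the centre of its underside, x along the 92 mm length, z up. The band of smooth metal around its top plate (28 to 50 mm above the underside, 56 mm across) is where to grip it, across the 56 mm width. All four racks look alike; two to four of them are there
- rack3: aluminium vial rack with 3 x 5 black-capped glass vials fixed in it, 92 x 56 x 72 mm high over the caps, 0.3 to 0.5 kg; origin at the centre of its underside, x along the 92 mm length, z up. The band of smooth metal around its top plate (28 to 50 mm above the underside, 56 mm across) is where to grip it, across the 56 mm width. All four racks look alike; two to four of them are there
- rack4: aluminium vial rack with 3 x 5 black-capped glass vials fixed in it, 92 x 56 x 72 mm high over the caps, 0.3 to 0.5 kg; origin at the centre of its underside, x along the 92 mm length, z up. The band of smooth metal around its top plate (28 to 50 mm above the underside, 56 mm across) is where to grip it, across the 56 mm width. All four racks look alike; two to four of them are there
- bay1 (a point): one of the disc's four bays, 90 degrees apart: a flat floor 102 x 66 mm with a lip 5 mm high and 3 mm thick all round; a rack fits with 5 mm to spare on each side, either way round. The point is the centre of the bay's floor, x along its 102 mm length (square to the disc's radius), z up
- bay2 (a point): one of the disc's four bays, 90 degrees apart: a flat floor 102 x 66 mm with a lip 5 mm high and 3 mm thick all round; a rack fits with 5 mm to spare on each side, either way round. The point is the centre of the bay's floor, x along its 102 mm length (square to the disc's radius), z up
- bay3 (a point): one of the disc's four bays, 90 degrees apart: a flat floor 102 x 66 mm with a lip 5 mm high and 3 mm thick all round; a rack fits with 5 mm to spare on each side, either way round. The point is the centre of the bay's floor, x along its 102 mm length (square to the disc's radius), z up
- bay4 (a point): one of the disc's four bays, 90 degrees apart: a flat floor 102 x 66 mm with a lip 5 mm high and 3 mm thick all round; a rack fits with 5 mm to spare on each side, either way round. The point is the centre of the bay's floor, x along its 102 mm length (square to the disc's radius), z up
- carousel (a joint): turn of the carousel disc about its upright axis, rad, counter-clockwise from above. Aluminium disc 290 mm across, its top 97 mm above the bench, bay centres 84 mm from the axis. It turns easily while the brake is off, so read the bays anew; the brake holds it from the third notch on
- brake_lever (a joint): angle of the brake lever, rad: 0 = fully home (15 degrees above level), growing as the grip end is pulled up, to 1.15 at most. Ratchet notches at 0.25, 0.50, 0.75 (the third) and 1.00: pulled just past one, it holds by itself 0.01 to 0.03 below that figure. It takes about 5 N at the grip; a spring pulls it home, but only while the release button is pressed; if pulled too far, release and start again
- lever_grip (a point): brake lever of the console to the right of the disc: point on the axis of the lever's black rubber grip (round, 27 mm thick, 97 mm long), 135 mm from the hinge axis and 33 mm short of the lever's end; at home about 100 mm above the bench. It turns with the lever
- lever_hinge (a point): centre of the lever's hinge on the console, 65 mm above the bench. Its frame is the machine's, z up: the hinge axis is y; at home the grip lies towards -x of it, and pulling moves the grip up and then towards +x, turning about +y
- release (a joint): travel of the release button, m: 0 = up, 0.007 = fully down. From about 0.005 the ratchet is free and the lever springs home in under 0.5 s if the button is held down; fully down takes about 5 N; the button springs up again
- release_top (a point): centre of the top of the release button, a round black button 27 mm across in a steel collar, on the console 53 mm behind the lever's hinge (towards the machine's +x); its top is 68 mm above the bench and 18 mm above the collar. Press it straight down
- stop_press (a joint): travel of the mushroom stop button, m: 0 = up (running), range to 0.010 fully down. Pushed past about 0.008 (6 to 8 N) it latches and stays at about 0.0075 when let go; once the head is twisted it springs up to 0
- stop_turn (a joint): turn of the mushroom head, rad, clockwise seen from above, 0 to 0.9; turned past about 0.35 while latched, the latch lets go and the head rises as soon as it is not held down; the head then turns back to 0 by a weak spring
- stop_top (a point): centre of the top of the red mushroom head of the stop button, on the turning axis; the head is round, 40 mm across, grippable over the 18 mm below this point, with a thinner stem under it, on a yellow box 66 mm square; the top is 131 mm above the bench when up, the box's top 85 mm, a flat black ring of 48 mm on it 89 mm
- reagent_bottle: amber screw-cap reagent bottle, 60 mm across, 115 mm high, a bystander to be left alone; origin at the centre of its underside
- beaker: glass beaker, 64 mm across, 85 mm high, a bystander to be left alone; origin at the centre of its underside
- wash_bottle: white wash bottle with a blue cap and spout, 62 mm across, 168 mm high, a bystander to be left alone; origin at the centre of its underside
- tip_box: pipette tip box with clear lid, 117 x 80 x 67 mm, a bystander to be left alone; origin at the centre of its underside
- sample_jar: glass jar with white lid, 68 mm across, 75 mm high, a bystander to be left alone; origin at the centre of its underside
- timer: flat white bench timer, 65 x 65 x 22 mm, a bystander to be left alone; origin at the centre of its underside

How it is judged (in metres and radians):
On the way, in this order (a step that is already met when the one before it is completed fails the run):
1. the stop button has been pushed down and stays in by itself (value of joint stop_press above 0.006 m and contact force between the fingers and anything else below 0.3 N), for 0.2 s.
2. the brake lever stands in its third notch, let go, with the stop button still in (all of step 1 and value of joint brake_lever between 0.68 and 0.9 rad), for 0.3 s.
3. every rack stands in a bay, let go, with the brake still in the third notch and the stop button in (all of step 2 and (distance between rack1 and bay1 below 0.011 m or distance between rack1 and bay2 below 0.011 m or distance between rack1 and bay3 below 0.011 m or distance between rack1 and bay4 below 0.011 m) and (distance between rack2 and bay1 below 0.011 m or distance between rack2 and bay2 below 0.011 m or distance between rack2 and bay3 below 0.011 m or distance between rack2 and bay4 below 0.011 m) and (distance between rack3 and bay1 below 0.011 m or distance between rack3 and bay2 below 0.011 m or distance between rack3 and bay3 below 0.011 m or distance between rack3 and bay4 below 0.011 m) and (distance between rack4 and bay1 below 0.011 m or distance between rack4 and bay2 below 0.011 m or distance between rack4 and bay3 below 0.011 m or distance between rack4 and bay4 below 0.011 m) and height (world z) of rack1 between 0.093 and 0.0995 m and angle between each of rack1, rack2, rack3, rack4's own z axis and vertical below 0.08 rad and height (world z) of rack2 between 0.093 and 0.0995 m and height (world z) of rack3 between 0.093 and 0.0995 m and height (world z) of rack4 between 0.093 and 0.0995 m), for 0.3 s.
4. the brake lever has been released and is fully home, with the stop button still in (value of joint stop_press above 0.006 m and value of joint brake_lever below 0.06 rad), for 0.2 s.
5. the stop button has sprung up (value of joint stop_press below 0.0015 m), for 0.2 s.
At the end, for the whole second after the job is handed in: every rack present stands flat in a bay (within 11 mm of the centre of its floor, underside less than 2.5 mm above the floor at 97 mm, tilt below 0.08 rad); the brake lever is home (below 0.06 rad) and the stop button up (below 1.5 mm) (value of joint stop_press below 0.0015 m and value of joint brake_lever below 0.06 rad and (distance between rack1 and bay1 below 0.011 m or distance between rack1 and bay2 below 0.011 m or distance between rack1 and bay3 below 0.011 m or distance between rack1 and bay4 below 0.011 m) and (distance between rack2 and bay1 below 0.011 m or distance between rack2 and bay2 below 0.011 m or distance between rack2 and bay3 below 0.011 m or distance between rack2 and bay4 below 0.011 m) and (distance between rack3 and bay1 below 0.011 m or distance between rack3 and bay2 below 0.011 m or distance between rack3 and bay3 below 0.011 m or distance between rack3 and bay4 below 0.011 m) and (distance between rack4 and bay1 below 0.011 m or distance between rack4 and bay2 below 0.011 m or distance between rack4 and bay3 below 0.011 m or distance between rack4 and bay4 below 0.011 m) and height (world z) of rack1 between 0.093 and 0.0995 m and angle between each of rack1, rack2, rack3, rack4's own z axis and vertical below 0.08 rad and height (world z) of rack2 between 0.093 and 0.0995 m and height (world z) of rack3 between 0.093 and 0.0995 m and height (world z) of rack4 between 0.093 and 0.0995 m); the robot touches nothing.
It fails at once if a rack is tipped over (more than 0.8 rad) (angle between any of rack1, rack2, rack3, rack4's own z axis and vertical above 0.8 rad).
It fails at once if a bystander is moved more than 40 mm or knocked over (distance of any of reagent_bottle, beaker, wash_bottle, tip_box, sample_jar, timer from where it was at the start of the episode above 0.04 m or angle between any of reagent_bottle, beaker, wash_bottle, tip_box, sample_jar, timer's own z axis and vertical above 0.8 rad).
Of rack1, rack2, rack3, rack4 only 2 to 4 are there at a start; the rules pass over those that are not, and their reading is None.
At some moment in a run one of rack1, rack2, rack3, rack4 may be knocked a few centimetres aside while the robot is not near it.
It also fails if it takes over 210 s, if anything falls off the work surface, if the arm or the gripper's body presses on something with over 40 N, if the wrist force passes 120 N, or if a joint passes its speed limit or range.

## Working session

There is one attempt and no reset: what is moved stays moved. The work goes in short steps, Python scripts to look and compute and a tool call to move; the robot and the scene stay as the last step left them, time stands still between calls to the robot, and variables do not carry over. Pictures are saved under pics/ and viewed, and the job is handed in when it is done.

Besides the shell and the picture viewer there is one more tool, called after "Request:" by a JSON object that holds its "api" and its "payload". arm_command: Moves the arm, as the interface text tells. Shift numbers are shares of 0.02 m and turn numbers shares of 0.08 rad, none past 1 either way. Its arguments: {"type":"object","properties":{"plan":{"type":"array","items":{"type":"object","properties":{"dx":{"type":"number"},"dy":{"type":"number"},"dz":{"type":"number"},"wx":{"type":"number"},"wy":{"type":"number"},"wz":{"type":"number"}}}},"fingers":{"type":"number"},"force":{"type":"number"}},"required":["plan"]}

```bash
ls; mkdir -p pics
cat > h.py <<'E'
import numpy as np, cv2
from plant import r
def cap(n,f=None):
    p,d=r.capture(n)
    if f: cv2.imwrite(f'pics/{f}.png',p[:,:,::-1])
    return p,d
def cam(n):
    m=r.camera_model(n); f=210/np.tan(np.radians(m['vertical_fov'])/2)
    return f,m['cx'],m['cy'],np.array(m['R']),np.array(m['t'])
def cloud(n,d):
    f,cx,cy,R,t=cam(n)
    v,u=np.mgrid[0:420,0:560]
    P=np.stack([(u-cx)/f*d,(v-cy)/f*d,d],-1)
    W=(P-t)@R
    W[d<=0]=np.nan
    return W
def onz(n,px,z):
    f,cx,cy,R,t=cam(n)
    ray=R.T@np.array([(px[0]-cx)/f,(px[1]-cy)/f,1]); c=-R.T@t
    return c+ray*(z-c[2])/ray[2]
def proj(n,X):
    f,cx,cy,R,t=cam(n)
    c=R@np.array(X)+t
    return [cx+f*c[0]/c[2],cy+f*c[1]/c[2]]
E
python3 - <<'E'
from h import *
s=r.get_state(); print({k:np.round(v,3).tolist() for k,v in s.items()})
for n in ['scene','side','wrist']:
    p,d=cap(n,n+'0'); np.save(n+'0.npy',d)
    f,cx,cy,R,t=cam(n); print(n,f,cx,cy,-R.T@t, R[2])
E
```

```text
pics
{'time_s': 0.0, 'joints': [16.507, 20.591, 0.634, -0.018, -70.136, -16.507], 'qd': [-0.041, -0.038, -0.002, -0.003, -0.052, 0.005], 'joint_torque': [-0.001, -58.273, 29.306, 6.997, 0.007, -0.0], 'tcp_pos': [0.675, -0.0, 0.237], 'eef_rot': [95.93, 89.906, -174.076], 'contact_force': [0.128, -0.097, -0.091], 'moment': [0.027, -0.022, -0.047], 'gripper_width': 0.087}
scene 519.4172391460819 268.9788988046895 213.3562843424223 [ 1.10989223 -0.77180365  1.19807508] [-0.41098161  0.51654752 -0.75118092]
side 489.78037149462136 276.08463075534655 209.54657065019313 [ 0.06173266 -0.81857208  0.80284525] [ 0.39208041  0.6997039  -0.59723312]
wrist 312.8579611857569 279.6049446018265 212.5788630248436 [ 0.67378563 -0.0785882   0.3834572 ] [-0.00198506  0.2880577  -0.957611  ]
```

View pics/scene0.png

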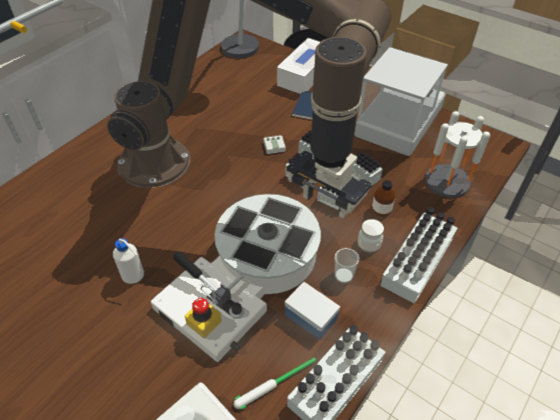

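View pics/side0.png

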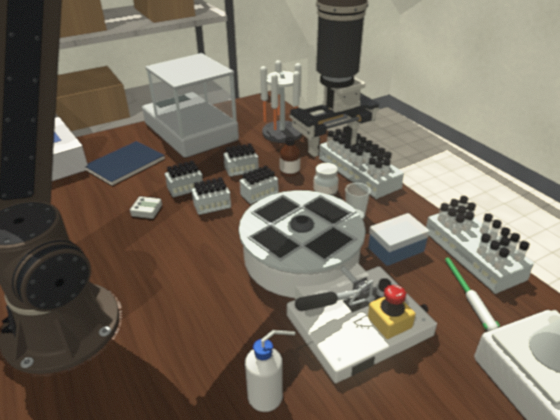

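View pics/wrist0.png

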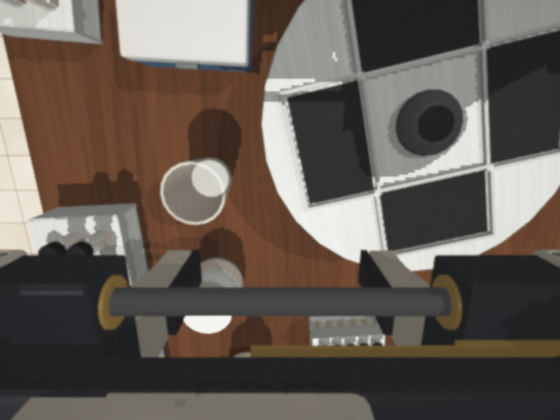

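Run:
```python
from h import *
Z=dict(stop_top=.131,lever_grip=.1,lever_hinge=.065,release_top=.068)
for n in ['scene','side']:
    cap(n)
    for q,z in Z.items():
        for o in r.spot_point(n,q)[:2]:
            print(n,q,np.round(o['centre'],1),round(o['score'],2),np.round(onz(n,o['centre'],z),4))
    for q,z in [('rack1',0),('bay1',.097)]:
        for o in r.spot_point(n,q)[:6]:
            print(n,q,np.round(o['centre'],1),round(o['score'],2),np.round(onz(n,o['centre'],z),4))
    p,d=cap(n); W=cloud(n,d)
    o=r.cut_out(n,'stop_top')
    for c in o[:1]:
        w=W[c['mask']]; w=w[w[:,2]>.12]; print('stop',len(w),np.nanmean(w,0),np.nanpercentile(w,98,axis=0),np.nanpercentile(w,2,axis=0))
for q in ['reagent_bottle','beaker','sample_jar','wash_bottle','tip_box','timer']:
    for n in ['scene','side']:
        for o in r.spot_point(n,q)[:1]: print(n,q,round(o['score'],2),np.round(onz(n,o['centre'],0),3))
```

```text
scene stop_top [200.  300.2] 0.75 [ 0.5625 -0.3559  0.131 ]
scene lever_grip [186.9 260. ] 0.67 [ 0.4362 -0.2742  0.1   ]
scene lever_hinge [221.9 293.6] 0.55 [ 0.5602 -0.2818  0.065 ]
scene release_top [235.1 302.7] 0.48 [ 0.6059 -0.2833  0.068 ]
scene release_top [381.3 209.5] 0.36 [0.7436 0.2126 0.068 ]
scene rack1 [313.3 151.2] 0.75 [0.4032 0.3677 0.    ]
scene rack1 [330.2 198. ] 0.74 [0.5694 0.2184 0.    ]
scene rack1 [364.9 176.3] 0.67 [0.6069 0.3673 0.    ]
scene bay1 [281.7 205.6] 0.98 [0.5186 0.0305 0.097 ]
scene bay1 [252.7 254.9] 0.92 [ 0.562  -0.1561  0.097 ]
scene bay1 [295.1 243.1] 0.86 [ 0.6284 -0.0569  0.097 ]
scene bay1 [241.9 224.3] 0.81 [ 0.472  -0.0917  0.097 ]
scene bay1 [179.7 260.2] 0.43 [ 0.4197 -0.2847  0.097 ]
stop 192 [ 0.57113791 -0.36716069  0.12903368] [ 0.58663745 -0.34894278  0.13421078] [ 0.55294665 -0.38386708  0.12117272]
side stop_top [392.4 288.9] 0.74 [ 0.5666 -0.3598  0.131 ]
side stop_top [366.1 291.7] 0.4 [ 0.5197 -0.3405  0.131 ]
side lever_grip [309.6 303.1] 0.71 [ 0.4295 -0.2875  0.1   ]
side lever_hinge [362.7 291.8] 0.69 [ 0.5585 -0.2903
[... 470 characters left out ...]
 0.61 [0.4001 0.0987 0.097 ]
side bay1 [277.8 211.1] 0.55 [0.5256 0.0008 0.097 ]
stop 305 [ 0.56556961 -0.36915073  0.12813397] [ 0.58481838 -0.34923359  0.13267835] [ 0.55005161 -0.38467162  0.12071743]
scene reagent_bottle 0.58 [0.72  0.271 0.   ]
side reagent_bottle 0.87 [0.716 0.263 0.   ]
scene beaker 0.92 [0.755 0.003 0.   ]
side beaker 0.83 [ 0.757 -0.01   0.   ]
scene sample_jar 0.82 [0.753 0.138 0.   ]
side sample_jar 0.71 [0.765 0.126 0.   ]
scene wash_bottle 0.96 [ 0.289 -0.367  0.   ]
side wash_bottle 0.95 [ 0.291 -0.359  0.   ]
scene tip_box 0.9 [ 0.763 -0.172  0.   ]
side tip_box 0.93 [ 0.757 -0.168  0.   ]
scene timer 0.6 [0.291 0.31  0.   ]
side timer 0.82 [0.272 0.301 0.   ]
```

```bash
cat >> h.py <<'E'
from scipy.spatial.transform import Rotation as Ro
def toolR(s=None):
    s=s or r.get_state(); return Ro.from_euler('xyz',s['eef_rot'],degrees=True)
def plan(target, jawdeg=None, R2=None):
    """print turn (tool rotvec/.08) then shift in tool axes after turn, /0.02. jawdeg: world angle of tool y (mod 180)"""
    s=r.get_state(); R=toolR(s); M=R.as_matrix()
    if jawdeg is not None:
        cur=np.degrees(np.arctan2(M[1,1],M[0,1]))
        dl=(jawdeg-cur+90)%180-90
        y=np.array([np.cos(np.radians(cur+dl)),np.sin(np.radians(cur+dl)),0]); x=np.array([0,0,-1.]); 
        R2=Ro.from_matrix(np.stack([x,y,np.cross(x,y)],1))
    if R2 is None: R2=R
    w=(R.inv()*R2).as_rotvec()/.08
    sh=R2.inv().apply(np.array(target)-s['tcp_pos'])/.02
    sh0=R.inv().apply(np.array(target)-s['tcp_pos'])/.02
    print('t',round(s['time_s'],2),'tcp',np.round(s['tcp_pos'],4),'jaw',round(float(np.degrees(np.arctan2(M[1,1],M[0,1]))),1),'down',np.round(M[:,0],3),'w',round(s['gripper_width'],4))
    print('turn',np.round(w,2),'rows',int(np.ceil(abs(w).max())),'| shift after turn',np.round(sh,2),'rows',int(np.ceil(abs(sh).max())),'| shift before turn',np.round(sh0,2))
E
python3 - <<'E'
from h import *
plan([.567,-.30,.237])
print(toolR().as_matrix().round(3))
d=np.load('side0.npy');W=cloud('side',d)
d2=np.load('scene0.npy');W2=cloud('scene',d2)
for n,w in (('side',W),('scene',W2)):
    m=(np.hypot(w[...,0]-.547,w[...,1]+.07)<.05); print(n,'knob z',np.nanpercentile(w[m][:,2],[5,50,95,99]))
    k=w[m]; k=k[k[:,2]>.105]; print(k.mean(0),k.min(0),k.max(0))
    m=(np.abs(w[...,0]-.33)<.08)&(np.abs(w[...,1]+.32)<.1)&(w[...,2]>.09); k=w[m]; print('wash top', k.min(0),k.max(0))
    hi=k[k[:,0]>.325]; print(len(hi), hi.min(0) if len(hi) else '',hi.max(0) if len(hi) else '')
E
```

```text
t 1.65 tcp [ 0.675  -0.      0.2376] jaw 180.0 down [-0.  0. -1.] w 0.0878
turn [0. 0. 0.] rows 0 | shift after turn [  0.03   5.4  -15.  ] rows 15 | shift before turn [  0.03   5.4  -15.  ]
[[-0. -1.  0.]
 [ 0.  0.  1.]
 [-1.  0.  0.]]
side knob z [0.09451032 0.09787655 0.1174834  0.32797918]
[ 0.54602789 -0.07711646  0.13429797] [ 0.51853819 -0.10194284  0.1050015 ] [ 0.58917874 -0.03286858  0.33506197]
wash top [ 0.25886774 -0.39224833  0.09003582] [ 0.40994373 -0.27666881  0.17107956]
123 [ 0.32502448 -0.36502436  0.09762251] [ 0.40994373 -0.27666881  0.16137392]
scene knob z [0.09376871 0.09911889 0.11783878 0.32506213]
[ 0.55022527 -0.07466247  0.1248134 ] [ 0.51903367 -0.11705385  0.10509581] [ 0.59587763 -0.02517376  0.33589659]
wash top [ 0.26004495 -0.38955714  0.09019934] [ 0.4099397  -0.27310072  0.17317113]
40 [ 0.32515087 -0.36367246  0.10538052] [ 0.4099397  -0.27310072  0.16015097]
```

Request:
{"api": "arm_command", "payload": {"plan": [{"dy":0.36,"dz":-1},{"dy":0.36,"dz":-1},{"dy":0.36,"dz":-1},{"dy":0.36,"dz":-1},{"dy":0.36,"dz":-1},{"dy":0.36,"dz":-1},{"dy":0.36,"dz":-1},{"dy":0.36,"dz":-1},{"dy":0.36,"dz":-1},{"dy":0.36,"dz":-1},{"dy":0.36,"dz":-1},{"dy":0.36,"dz":-1},{"dy":0.36,"dz":-1},{"dy":0.36,"dz":-1},{"dy":0.36,"dz":-1}], "fingers": 1}}

```text
schema error: expected keys dx, dy, dz, wx, wy, wz
```

```bash
cat > look.py <<'E'
import sys
from h import *
Z=dict(stop_top=.131,lever_grip=.1,lever_hinge=.065,release_top=.068,rack1=0,bay1=.097)
cams=sys.argv[1].split(','); qs=sys.argv[2].split(','); tag=sys.argv[3] if len(sys.argv)>3 else None
for n in cams:
    cap(n,n+tag if tag else None)
    for q in qs:
        for o in r.spot_point(n,q)[:6]:
            if o['score']>.3: print(n,q,np.round(o['centre'],1),round(o['score'],2),np.round(onz(n,o['centre'],Z[q]),4))
E
python3 look.py wrist stop_top,lever_hinge,release_top,lever_grip 1; python3 look.py scene rack1 1; python3 -c "
from h import *
plan([.567,-.364,.165])"
```

```text
scene rack1 [363.5 175.4] 0.78 [0.6011 0.3682 0.    ]
scene rack1 [331.8 199.2] 0.71 [0.5762 0.2171 0.    ]
scene rack1 [311.  155.5] 0.69 [0.4092 0.3451 0.    ]
scene rack1 [371.6 241.8] 0.61 [0.7616 0.144  0.    ]
scene rack1 [281.6 208.3] 0.53 [0.473 0.092 0.   ]
t 2.0 tcp [ 0.675  -0.      0.2375] jaw -180.0 down [-0. -0. -1.] w 0.0879
turn [0. 0. 0.] rows 0 | shift after turn [  3.63   5.4  -18.2 ] rows 19 | shift before turn [  3.63   5.4  -18.2 ]
```

All six keys are needed in each row.

Request:
{"api": "arm_command", "payload": {"plan": [{"dx":0,"dy":0.36,"dz":-1,"wx":0,"wy":0,"wz":0},{"dx":0,"dy":0.36,"dz":-1,"wx":0,"wy":0,"wz":0},{"dx":0,"dy":0.36,"dz":-1,"wx":0,"wy":0,"wz":0},{"dx":0,"dy":0.36,"dz":-1,"wx":0,"wy":0,"wz":0},{"dx":0,"dy":0.36,"dz":-1,"wx":0,"wy":0,"wz":0},{"dx":0,"dy":0.36,"dz":-1,"wx":0,"wy":0,"wz":0},{"dx":0,"dy":0.36,"dz":-1,"wx":0,"wy":0,"wz":0},{"dx":0,"dy":0.36,"dz":-1,"wx":0,"wy":0,"wz":0},{"dx":0,"dy":0.36,"dz":-1,"wx":0,"wy":0,"wz":0},{"dx":0,"dy":0.36,"dz":-1,"wx":0,"wy":0,"wz":0},{"dx":0,"dy":0.36,"dz":-1,"wx":0,"wy":0,"wz":0},{"dx":0,"dy":0.36,"dz":-1,"wx":0,"wy":0,"wz":0},{"dx":0,"dy":0.36,"dz":-1,"wx":0,"wy":0,"wz":0},{"dx":0,"dy":0.36,"dz":-1,"wx":0,"wy":0,"wz":0},{"dx":0,"dy":0.36,"dz":-1,"wx":0,"wy":0,"wz":0}], "fingers": 1}}

```text
time_s: 3.25
tcp_pos: [0.5642, -0.3092, 0.2378]
eef_rot: [-94.4, 89.9, -4.0]
contact_force: [1.5, -0.0, -0.8]
gripper_width: 0.0005
```

```bash
python3 look.py wrist stop_top,lever_hinge,release_top,lever_grip 1; python3 look.py scene rack1 1; python3 -c "
from h import *
plan([.567,-.364,.165])"
```

```text
wrist stop_top [274.4 148.7] 0.65 [ 0.5669 -0.3662  0.131 ]
wrist lever_hinge [282.4 212.6] 0.93 [ 0.5599 -0.292   0.065 ]
wrist release_top [229.3 212.4] 0.68 [ 0.6164 -0.2919  0.068 ]
wrist lever_grip [421.2 231.4] 0.73 [ 0.4267 -0.2833  0.1   ]
scene rack1 [315.9 153.6] 0.9 [0.4172 0.3629 0.    ]
scene rack1 [364.1 173.5] 0.75 [0.5981 0.377  0.    ]
scene rack1 [302.3 182.6] 0.57 [0.46   0.2217 0.    ]
scene rack1 [331.8 200.8] 0.57 [0.5799 0.2114 0.    ]
t 3.6 tcp [ 0.565  -0.3075  0.2377] jaw -179.5 down [ 0.002 -0.    -1.   ] w 0.0006
turn [0. 0. 0.] rows 0 | shift after turn [ 3.64 -0.07 -2.82] rows 4 | shift before turn [ 3.64 -0.07 -2.82]
```

View pics/wrist1.png

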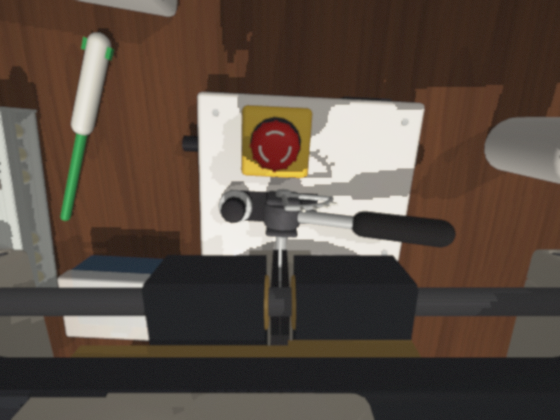

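View pics/scene1.png

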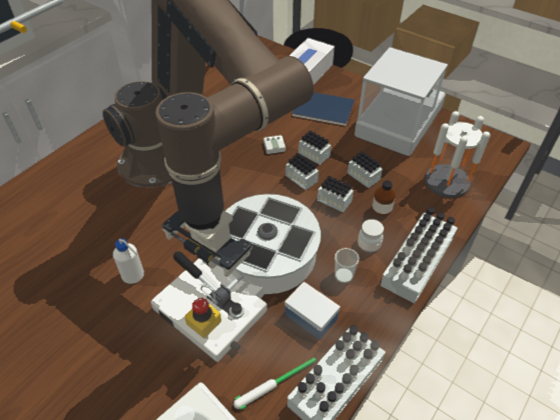

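Request:
{"api": "arm_command", "payload": {"plan": [{"dx":0,"dy":0,"dz":-1,"wx":0,"wy":0,"wz":0},{"dx":0.5,"dy":-0.05,"dz":-1,"wx":0,"wy":0,"wz":0},{"dx":1,"dy":-0.05,"dz":-0.95,"wx":0,"wy":0,"wz":0},{"dx":1,"dy":0,"dz":0,"wx":0,"wy":0,"wz":0},{"dx":1,"dy":0,"dz":0,"wx":0,"wy":0,"wz":0},{"dx":0,"dy":0,"dz":0,"wx":0,"wy":0,"wz":0},{"dx":0,"dy":0,"dz":0,"wx":0,"wy":0,"wz":0}]}}

```text
time_s: 4.18
tcp_pos: [0.5729, -0.3633, 0.1682]
eef_rot: [-105.6, 89.6, -14.6]
contact_force: [0.6, -0.7, 1.2]
gripper_width: 0.0003
```

```bash
python3 look.py scene,side rack1,stop_top 2;  python3 -c "
from h import *
plan([.567,-.367,.142])"
```

```text
scene rack1 [362.1 172.2] 0.79 [0.5898 0.3784 0.    ]
scene rack1 [332.4 199.3] 0.67 [0.578  0.2179 0.    ]
scene rack1 [313.5 153.3] 0.63 [0.4098 0.3593 0.    ]
scene rack1 [303.  178.8] 0.59 [0.4518 0.2372 0.    ]
scene stop_top [200.5 300.5] 0.68 [ 0.564  -0.3558  0.131 ]
side rack1 [260.2 193.7] 0.94 [0.5874 0.2115 0.    ]
side rack1 [212.1 204.9] 0.91 [0.4462 0.2321 0.    ]
side rack1 [184.  186.7] 0.6 [0.4119 0.3581 0.    ]
side rack1 [330.5 238. ] 0.51 [ 0.6475 -0.0537  0.    ]
side stop_top [392.6 290.7] 0.59 [ 0.5639 -0.3636  0.131 ]
t 4.48 tcp [ 0.5732 -0.3638  0.1696] jaw -179.0 down [ 0.01  -0.002 -1.   ] w 0.0005
turn [0. 0. 0.] rows 0 | shift after turn [ 1.38  0.33 -0.15] rows 2 | shift before turn [ 1.38  0.33 -0.15]
```

View pics/side2.png

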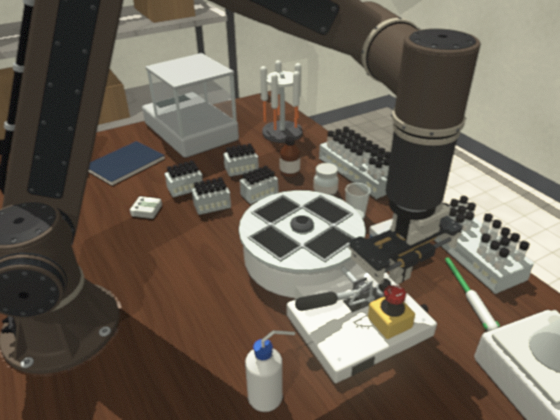

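Request:
{"api": "arm_command", "payload": {"plan": [{"dx":0.6,"dy":0.33,"dz":-0.15,"wx":0,"wy":0,"wz":0},{"dx":0.6,"dy":0,"dz":0,"wx":0,"wy":0,"wz":0},{"dx":0.5,"dy":0,"dz":0,"wx":0,"wy":0,"wz":0},{"dx":0.4,"dy":0,"dz":0,"wx":0,"wy":0,"wz":0},{"dx":0.3,"dy":0,"dz":0,"wx":0,"wy":0,"wz":0}]}}

```text
time_s: 4.9
tcp_pos: [0.5711, -0.3691, 0.1312]
eef_rot: [-118.2, 88.7, -27.0]
contact_force: [-19.2, 15.5, 67.2]
gripper_width: 0.0003
```

Request:
{"api": "arm_command", "payload": {"plan": [{"dx":-0.5,"dy":0,"dz":0,"wx":0,"wy":0,"wz":0},{"dx":-1,"dy":0,"dz":0,"wx":0,"wy":0,"wz":0},{"dx":-1,"dy":0,"dz":0,"wx":0,"wy":0,"wz":0},{"dx":-1,"dy":0,"dz":0,"wx":0,"wy":0,"wz":0},{"dx":-1,"dy":0,"dz":0,"wx":0,"wy":0,"wz":0},{"dx":-1,"dy":0,"dz":0,"wx":0,"wy":0,"wz":0},{"dx":0,"dy":0,"dz":0,"wx":0,"wy":0,"wz":0}]}}

```text
time_s: 5.48
tcp_pos: [0.57, -0.3675, 0.2468]
eef_rot: [-122.2, 88.6, -30.9]
contact_force: [0.6, -0.6, 1.9]
gripper_width: 0.0006
```

Run:
```python
from h import *
p,d=cap('wrist','wrist3'); W=cloud('wrist',d)
m=(np.hypot(W[...,0]-.567,W[...,1]+.367)<.012); print('stop z',np.nanpercentile(W[m][:,2],[10,50,90]))
m=(np.hypot(W[...,0]-.567,W[...,1]+.367)<.03)&(W[...,2]>.11)&(W[...,2]<.14); k=W[m]; print(k.min(0),k.max(0),len(k))
d0=np.load('scene0.npy')
p,d=cap('scene'); W=cloud('scene',d)
for dd in (d0,d):
    W=cloud('scene',dd); m=(np.hypot(W[...,0]-.567,W[...,1]+.367)<.025)&(W[...,2]>.11)&(W[...,2]<.14); print(np.percentile(W[m][:,2],[50,80,95]))
plan([.430,-.284,.237],jawdeg=87)
```

```text
stop z [0.12091055 0.25265019 0.27968155]
[ 0.54634123 -0.38622563  0.11021893] [ 0.58776244 -0.3452809   0.12378388] 1478
[0.12916351 0.13172081 0.1336664 ]
[0.12220543 0.12440746 0.125815  ]
t 5.58 tcp [ 0.5687 -0.3664  0.2428] jaw -178.7 down [ 0.017 -0.01  -1.   ] w 0.0008
turn [-18.7   -0.26   0.08] rows 19 | shift after turn [ 0.29 -3.75  7.14] rows 8 | shift before turn [0.13 6.85 4.28]
```

View pics/wrist3.png

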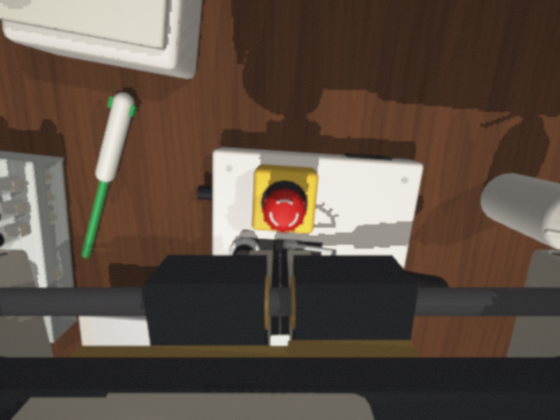

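Request:
{"api": "arm_command", "payload": {"plan": [{"dx":0,"dy":0,"dz":0,"wx":-1,"wy":0,"wz":0},{"dx":0,"dy":0,"dz":0,"wx":-1,"wy":0,"wz":0},{"dx":0,"dy":0,"dz":0,"wx":-1,"wy":0,"wz":0},{"dx":0,"dy":0,"dz":0,"wx":-1,"wy":0,"wz":0},{"dx":0,"dy":0,"dz":0,"wx":-1,"wy":0,"wz":0},{"dx":0,"dy":0,"dz":0,"wx":-1,"wy":0,"wz":0},{"dx":0,"dy":0,"dz":0,"wx":-1,"wy":0,"wz":0},{"dx":0,"dy":0,"dz":0,"wx":-1,"wy":0,"wz":0},{"dx":0,"dy":0,"dz":0,"wx":-1,"wy":0,"wz":0},{"dx":0,"dy":0,"dz":0,"wx":-1,"wy":0,"wz":0},{"dx":0,"dy":0,"dz":0,"wx":-1,"wy":0,"wz":0},{"dx":0,"dy":0,"dz":0,"wx":-1,"wy":0,"wz":0},{"dx":0,"dy":0,"dz":0,"wx":-1,"wy":0,"wz":0},{"dx":0,"dy":0,"dz":0,"wx":-1,"wy":0,"wz":0},{"dx":0,"dy":0,"dz":0,"wx":-1,"wy":0,"wz":0},{"dx":0,"dy":0,"dz":0,"wx":-1,"wy":0,"wz":0},{"dx":0,"dy":0,"dz":0,"wx":-1,"wy":0,"wz":0},{"dx":0,"dy":0,"dz":0,"wx":-1,"wy":0,"wz":0},{"dx":0,"dy":0,"dz":0,"wx":-1,"wy":0,"wz":0}], "fingers": 0}}

```text
time_s: 7.17
tcp_pos: [0.5601, -0.3596, 0.2077]
eef_rot: [-25.1, 88.6, 157.2]
contact_force: [-0.2, 0.2, -0.0]
gripper_width: 0.0437
```

```bash
python3 -c "
from h import *
plan([.430,-.284,.19],jawdeg=87)
print(toolR().as_matrix().round(2),np.round(r.get_state()['joints']))"
```

```text
t 7.17 tcp [ 0.5601 -0.3596  0.2077] jaw -87.6 down [-0.023  0.01  -1.   ] w 0.0437
turn [1.17 0.29 0.12] rows 2 | shift after turn [ 0.89 -3.43  6.69] rows 7 | shift before turn [ 1.07 -4.03  6.32]
[[-0.02  0.04 -1.  ]
 [ 0.01 -1.   -0.04]
 [-1.   -0.01  0.02]] [-16.  22.  -2.  -0. -68. 108.]
```

Request:
{"api": "arm_command", "payload": {"plan": [{"dx":-0.3,"dy":-0.4,"dz":0.9,"wx":0.4,"wy":0.1,"wz":0.04},{"dx":-0.1,"dy":-0.55,"dz":0.95,"wx":0.4,"wy":0.1,"wz":0.04},{"dx":0,"dy":-0.55,"dz":0.95,"wx":0.4,"wy":0.1,"wz":0.04},{"dx":0,"dy":-0.55,"dz":0.95,"wx":0,"wy":0,"wz":0},{"dx":0,"dy":-0.55,"dz":0.95,"wx":0,"wy":0,"wz":0},{"dx":0,"dy":-0.5,"dz":0.95,"wx":0,"wy":0,"wz":0},{"dx":0,"dy":-0.4,"dz":0.95,"wx":0,"wy":0,"wz":0}]}}

```text
time_s: 7.75
tcp_pos: [0.4232, -0.2827, 0.203]
eef_rot: [-17.3, 89.0, 159.5]
contact_force: [0.3, 0.2, 0.4]
gripper_width: 0.044
```

```bash
python3 look.py wrist,side lever_grip,lever_hinge 4; python3 -c "
from h import *
plan([.430,-.284,.19],jawdeg=87)
s=r.get_state();print(s['contact_force'])"
```

```text
wrist lever_grip [286.2 203.1] 0.6 [ 0.4295 -0.2881  0.1   ]
wrist lever_hinge [280.4  35.9] 0.88 [ 0.5618 -0.291   0.065 ]
side lever_grip [308.7 301.4] 0.6 [ 0.4304 -0.283   0.1   ]
side lever_hinge [362.3 291.5] 0.67 [ 0.5583 -0.2892  0.065 ]
side lever_hinge [394.8 248.9] 0.59 [ 0.7032 -0.2213  0.065 ]
t 8.05 tcp [ 0.4254 -0.2838  0.2041] jaw -93.1 down [-0.015  0.006 -1.   ] w 0.0439
turn [-0.03  0.2   0.06] rows 1 | shift after turn [ 0.71 -0.   -0.23] rows 1 | shift before turn [ 0.7  -0.   -0.24]
[0.26397277 0.11645984 0.14164467]
```

View pics/wrist4.png

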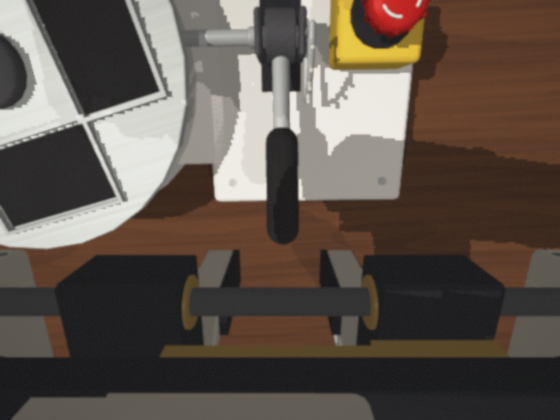

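View pics/side4.png

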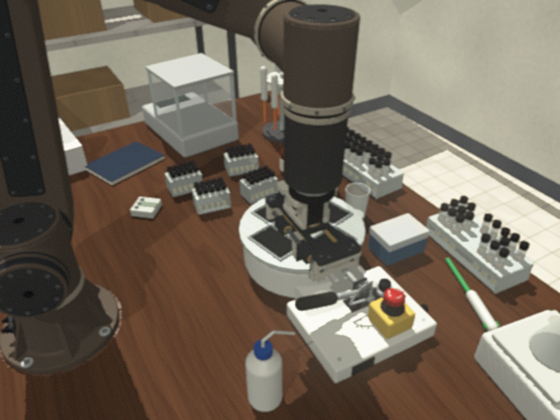

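Request:
{"api": "arm_command", "payload": {"plan": [{"dx":0.8,"dy":0.1,"dz":-0.24,"wx":0,"wy":0.2,"wz":0},{"dx":1,"dy":0,"dz":0,"wx":0,"wy":0,"wz":0},{"dx":1,"dy":0,"dz":0,"wx":0,"wy":0,"wz":0},{"dx":1,"dy":0,"dz":0,"wx":0,"wy":0,"wz":0},{"dx":0.9,"dy":0,"dz":0,"wx":0,"wy":0,"wz":0},{"dx":0.6,"dy":0,"dz":0,"wx":0,"wy":0,"wz":0},{"dx":0,"dy":0,"dz":0,"wx":0,"wy":0,"wz":0}]}}

```text
time_s: 8.63
tcp_pos: [0.4361, -0.2887, 0.0915]
eef_rot: [-114.8, 89.8, 62.0]
contact_force: [0.3, 0.5, -0.9]
gripper_width: 0.0439
```

```bash
python3 -c "
from h import *
plan([.430,-.284,.092],jawdeg=87)
s=r.get_state();print(s['contact_force'])"
```

```text
t 8.63 tcp [ 0.4361 -0.2887  0.0915] jaw -93.2 down [ 0.002  0.003 -1.   ] w 0.0439
turn [-0.05 -0.02  0.04] rows 1 | shift after turn [-0.02 -0.22  0.32] rows 1 | shift before turn [-0.02 -0.22  0.32]
[ 0.25942346  0.46689406 -0.89729959]
```

Request:
{"api": "arm_command", "payload": {"plan": [{"dx":0,"dy":-0.1,"dz":0.1,"wx":0,"wy":0,"wz":0},{"dx":0,"dy":0,"dz":0,"wx":0,"wy":0,"wz":0},{"dx":0,"dy":0,"dz":0,"wx":0,"wy":0,"wz":0},{"dx":0,"dy":0,"dz":0,"wx":0,"wy":0,"wz":0},{"dx":0,"dy":0,"dz":0,"wx":0,"wy":0,"wz":0},{"dx":0,"dy":0,"dz":0,"wx":0,"wy":0,"wz":0}], "fingers": 1, "force": 20}}

```text
time_s: 9.13
tcp_pos: [0.4354, -0.2848, 0.0919]
eef_rot: [-88.6, 89.6, 88.2]
contact_force: [0.4, -1.8, -3.8]
gripper_width: 0.0269
```

```bash
python3 -c "
from h import *
plan([.430,-.284,.092],jawdeg=87)
s=r.get_state();print(s['contact_force'])"
```

```text
t 9.13 tcp [ 0.4354 -0.2848  0.0919] jaw -93.3 down [ 0.     0.007 -1.   ] w 0.0269
turn [-0.06  0.    0.08] rows 1 | shift after turn [-0.01 -0.03  0.27] rows 1 | shift before turn [-0.01 -0.03  0.27]
[ 0.41231495 -1.7778602  -3.76926405]
```

Run:
```python
from h import *
s=r.get_state();M=toolR(s).as_matrix();tcp=np.array(s['tcp_pos'])
H=np.array([.560,-.290,.065]);th=np.radians(-3);mx=np.array([np.cos(th),np.sin(th),0]);my=np.array([-np.sin(th),np.cos(th),0])
g=tcp-.008*M[:,0]
N=12
prev=(tcp,Ro.from_matrix(M))
for i in range(1,N+1):
    a=.83*i/N; R1=Ro.from_rotvec(my*a); R2=Ro.from_rotvec(my*.5*i/N)*Ro.from_matrix(M)
    gi=H+R1.apply(g-H); ti=gi+.008*R2.as_matrix()[:,0]
    sh=prev[1].inv().apply(ti-prev[0])/.02; w=(prev[1].inv()*R2).as_rotvec()/.08
    print(i,ti.round(4),sh.round(2),w.round(2)); prev=(ti,R2)
```

```text
1 [ 0.4378 -0.285   0.1004] [-0.43 -0.   -0.12] [ 0.   -0.52  0.  ]
2 [ 0.4407 -0.2851  0.1087] [-0.42 -0.   -0.13] [ 0.   -0.52  0.  ]
3 [ 0.4443 -0.2853  0.1169] [-0.42 -0.   -0.14] [ 0.   -0.52  0.  ]
4 [ 0.4483 -0.2855  0.1247] [-0.41 -0.   -0.15] [ 0.   -0.52  0.  ]
5 [ 0.4529 -0.2858  0.1322] [-0.41 -0.   -0.16] [ 0.   -0.52  0.  ]
6 [ 0.458  -0.286   0.1394] [-0.4  -0.   -0.18] [ 0.   -0.52  0.  ]
7 [ 0.4636 -0.2863  0.1462] [-0.4  -0.   -0.19] [ 0.   -0.52  0.  ]
8 [ 0.4697 -0.2866  0.1526] [-0.39 -0.   -0.2 ] [ 0.   -0.52  0.  ]
9 [ 0.4761 -0.287   0.1586] [-0.39 -0.   -0.21] [ 0.   -0.52  0.  ]
10 [ 0.483  -0.2873  0.1641] [-0.38 -0.   -0.22] [ 0.   -0.52  0.  ]
11 [ 0.4902 -0.2877  0.169 ] [-0.37 -0.   -0.23] [ 0.   -0.52  0.  ]
12 [ 0.4978 -0.2881  0.1735] [-0.37 -0.   -0.24] [ 0.   -0.52  0.  ]
```

Do the first 6 rows, check, then continue.

Request:
{"api": "arm_command", "payload": {"plan": [{"dx":-0.43,"dy":0,"dz":-0.12,"wx":0,"wy":-0.52,"wz":0},{"dx":-0.42,"dy":0,"dz":-0.13,"wx":0,"wy":-0.52,"wz":0},{"dx":-0.42,"dy":0,"dz":-0.14,"wx":0,"wy":-0.52,"wz":0},{"dx":-0.41,"dy":0,"dz":-0.15,"wx":0,"wy":-0.52,"wz":0},{"dx":-0.41,"dy":0,"dz":-0.16,"wx":0,"wy":-0.52,"wz":0},{"dx":-0.4,"dy":0,"dz":-0.18,"wx":0,"wy":-0.52,"wz":0}]}}

```text
time_s: 9.63
tcp_pos: [0.4591, -0.2858, 0.1422]
eef_rot: [-1.9, 75.7, 174.7]
contact_force: [0.4, -1.2, -7.3]
gripper_width: 0.0264
```

```bash
cat > lev.py <<'E'
from h import *
s=r.get_state();M=toolR(s).as_matrix();tcp=np.array(s['tcp_pos'])
H=np.array([.560,-.290,.065]);g=tcp-.008*M[:,0]-H
print('t',s['time_s'],'tcp',tcp.round(4),'L',np.hypot(g[0],g[2]).round(4),'lever',(np.arctan2(g[2],-g[0])-.262).round(3),'down',M[:,0].round(3),'F',np.round(s['contact_force'],1),s['gripper_width'])
E
python3 lev.py
```

```text
t 9.6333 tcp [ 0.4591 -0.2858  0.1422] L 0.1304 lever 0.448 down [-0.247  0.023 -0.969] F [ 0.4 -1.2 -7.3] 0.026381363598658402
```

Request:
{"api": "arm_command", "payload": {"plan": [{"dx":-0.4,"dy":0,"dz":-0.2,"wx":0,"wy":-0.52,"wz":0},{"dx":-0.39,"dy":0,"dz":-0.21,"wx":0,"wy":-0.52,"wz":0},{"dx":-0.39,"dy":0,"dz":-0.22,"wx":0,"wy":-0.52,"wz":0},{"dx":-0.38,"dy":0,"dz":-0.23,"wx":0,"wy":-0.52,"wz":0},{"dx":-0.38,"dy":0,"dz":-0.24,"wx":0,"wy":-0.4,"wz":0}]}}

```text
time_s: 10.05
tcp_pos: [0.4912, -0.287, 0.1717]
eef_rot: [-1.5, 63.5, 175.0]
contact_force: [-4.0, -0.1, -8.4]
gripper_width: 0.0265
```

```bash
python3 lev.py; python3 look.py side lever_grip 5
```

```text
t 10.05 tcp [ 0.4912 -0.287   0.1717] L 0.1312 lever 0.788 down [-0.444  0.039 -0.895] F [-4.  -0.1 -8.4] 0.026500736888797886
side lever_grip [340.9 261.4] 0.94 [ 0.5495 -0.2228  0.1   ]
side lever_grip [392.4 295.1] 0.65 [ 0.579  -0.3514  0.1   ]
```

View pics/side5.png

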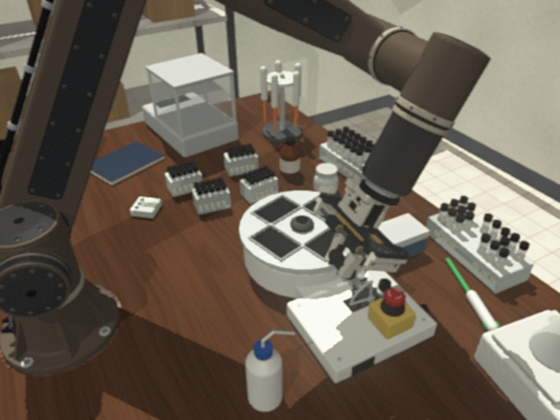

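Request:
{"api": "arm_command", "payload": {"plan": [{"dx":-0.2,"dy":0,"dz":-0.13,"wx":0,"wy":-0.2,"wz":0},{"dx":-0.05,"dy":0,"dz":0,"wx":0,"wy":0,"wz":0}]}}

```text
time_s: 10.32
tcp_pos: [0.4939, -0.2871, 0.1733]
eef_rot: [-1.6, 62.4, 174.9]
contact_force: [-3.9, -1.6, -8.4]
gripper_width: 0.0262
```

```bash
python3 lev.py
```

```text
t 10.3167 tcp [ 0.4939 -0.2871  0.1733] L 0.1312 lever 0.813 down [-0.462  0.041 -0.886] F [-3.9 -1.6 -8.4] 0.026176524263390843
```

Let go, holding position while opening.

Request:
{"api": "arm_command", "payload": {"plan": [{"dx":0,"dy":0,"dz":0,"wx":0,"wy":0,"wz":0},{"dx":0,"dy":0,"dz":0,"wx":0,"wy":0,"wz":0},{"dx":0,"dy":0,"dz":0,"wx":0,"wy":0,"wz":0},{"dx":-0.5,"dy":0,"dz":0,"wx":0,"wy":0,"wz":0},{"dx":-1,"dy":0,"dz":0,"wx":0,"wy":0,"wz":0},{"dx":-1,"dy":0,"dz":0,"wx":0,"wy":0,"wz":0},{"dx":-1,"dy":0,"dz":0,"wx":0,"wy":0,"wz":0},{"dx":-1,"dy":0,"dz":0,"wx":0,"wy":0,"wz":0},{"dx":-1,"dy":0,"dz":0,"wx":0,"wy":0,"wz":0}], "fingers": 0.2}}

```text
time_s: 11.07
tcp_pos: [0.5459, -0.2926, 0.2812]
eef_rot: [-1.3, 63.3, 175.2]
contact_force: [0.8, -1.0, 0.5]
gripper_width: 0.0354
```

```bash
python3 lev.py; python3 look.py side,scene lever_grip,rack1,bay1 6
python3 - <<'E'
from h import *
from scipy.linalg import svd
for n in ['side','scene']:
    p,d=cap(n); W=cloud(n,d); o=r.cut_out(n,'lever_grip')
    for c in o[:1]:
        w=W[c['mask']]; w=w[np.isfinite(w[:,0])&(w[:,2]>.09)&(w[:,2]<.24)]
        print(n,c['score'],len(w),w.mean(0).round(4)); m=np.median(w,0); u=svd(w-m,full_matrices=False)[2][0]; print(np.arctan2(abs(u[2]),abs(u[0]))-.262, 'from hinge', np.arctan2(m[2]-.065,.56-m[0])-.262)
E
```

```text
t 11.0667 tcp [ 0.5459 -0.2926  0.2812] L 0.2236 lever 1.262 down [-0.448  0.038 -0.893] F [ 0.8 -1.   0.5] 0.03543289884574757
side lever_grip [336.4 265.2] 0.97 [ 0.5347 -0.2275  0.1   ]
side rack1 [244.2 172.3] 0.85 [0.5998 0.3376 0.    ]
side rack1 [212.5 206.8] 0.66 [0.4436 0.2233 0.    ]
side rack1 [257.1 195.6] 0.61 [0.5753 0.2076 0.    ]
side rack1 [181.2 188.2] 0.59 [0.402  0.3549 0.    ]
side bay1 [327.1 211.1] 0.93 [ 0.6272 -0.0596  0.097 ]
side bay1 [328.2 242.3] 0.85 [ 0.5639 -0.1557  0.097 ]
side bay1 [277.3 211. ] 0.8 [0.5247 0.0018 0.097 ]
side bay1 [275.7 238.6] 0.63 [ 0.4704 -0.0855  0.097 ]
scene lever_grip [194.9 252.9] 0.9 [ 0.4371 -0.2445  0.1   ]
scene rack1 [333.7 200.1] 0.95 [0.5831 0.2174 0.    ]
scene rack1 [363.4 175.4] 0.85 [0.6009 0.368  0.    ]
scene rack1 [303.5 175.3] 0.68 [0.4438 0.2515 0.    ]
scene bay1 [241.9 224.6] 0.8 [ 0.4727 -0.0925  0.097 ]
scene bay1 [252.7 252.6] 0.71 [ 0.5573 -0.1501  0.097 ]
scene bay1 [280.  208.7] 0.64 [0.5218 0.0181 0.097 ]
scene bay1 [293.7 242.3] 0.6 [ 0.6238 -0.0569  0.097 ]
side 0.69 7718 [ 0.5375 -0.0862  0.0977]
-0.26187928779967196 from hinge 0.5928341654109924
scene 0.65 187 [ 0.5262 -0.2899  0.1305]
0.8211524201936984 from hinge 0.8351281782584123
```

View pics/side6.png

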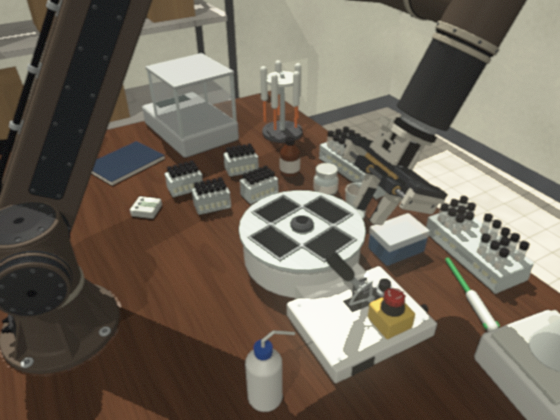

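View pics/scene6.png

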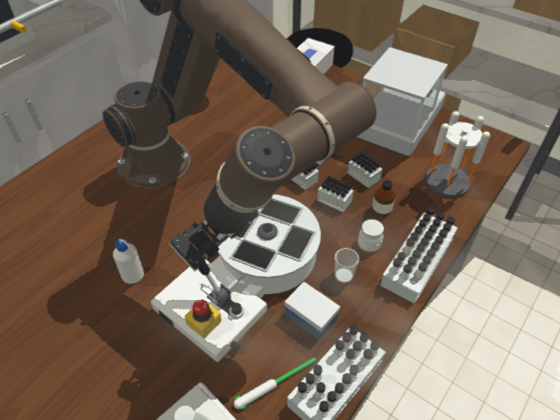

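Run:
```python
from h import *
H=np.array([.560,-.290,.065])
for a in [.48,.6,.67,.73,.8,.9,.98]:
    q=a+.262; g=H+np.array([-np.cos(q)*.135,.007*np.cos(q),np.sin(q)*.135]); e=H+(g-H)*168/135
    print(a,np.round(proj('side',g)),np.round(proj('side',e)),np.round(proj('scene',g)))
```

```text
0.48 [324. 275.] [313. 271.] [188. 254.]
0.6 [329. 269.] [320. 263.] [191. 254.]
0.67 [333. 265.] [324. 258.] [192. 254.]
0.73 [336. 262.] [328. 254.] [194. 254.]
0.8 [340. 259.] [333. 250.] [196. 255.]
0.9 [346. 255.] [341. 244.] [199. 256.]
0.98 [350. 251.] [347. 240.] [202. 257.]
```

Run:
```python
from h import *
plan([.47,-.15,.33],jawdeg=-90)
```

```text
t 11.67 tcp [ 0.5449 -0.2924  0.2784] jaw -93.7 down [-0.451  0.039 -0.892] w 0.035
turn [-0.75  5.87  0.33] rows 6 | shift after turn [-2.58 -7.12  3.75] rows 8 | shift before turn [-0.33 -6.89  4.87]
```

Request:
{"api": "arm_command", "payload": {"plan": [{"dx":-0.4,"dy":-0.3,"dz":0,"wx":-0.12,"wy":1,"wz":0.05},{"dx":-0.4,"dy":-0.6,"dz":0.3,"wx":-0.12,"wy":1,"wz":0.05},{"dx":-0.4,"dy":-0.9,"dz":0.4,"wx":-0.12,"wy":1,"wz":0.05},{"dx":-0.4,"dy":-0.95,"dz":0.4,"wx":-0.12,"wy":1,"wz":0.05},{"dx":-0.4,"dy":-0.95,"dz":0.5,"wx":-0.12,"wy":1,"wz":0.05},{"dx":-0.4,"dy":-0.95,"dz":0.5,"wx":-0.12,"wy":0.85,"wz":0.05},{"dx":-0.4,"dy":-0.95,"dz":0.5,"wx":0,"wy":0,"wz":0},{"dx":0,"dy":-0.95,"dz":0.5,"wx":0,"wy":0,"wz":0}]}}

```text
time_s: 12.33
tcp_pos: [0.4991, -0.1597, 0.3373]
eef_rot: [-162.6, 89.3, 17.1]
contact_force: [-0.1, 0.1, 0.2]
gripper_width: 0.0351
```

```bash
python3 look.py wrist bay1 7;python3 - <<'E'
from h import *
plan([.45,.27,.33],jawdeg=-90)
E
```

```text
wrist bay1 [278.1 129.7] 0.91 [ 0.5648 -0.1565  0.097 ]
wrist bay1 [230.4 214.1] 0.89 [ 0.4595 -0.0945  0.097 ]
wrist bay1 [188.6  77.5] 0.7 [ 0.6229 -0.054   0.097 ]
wrist bay1 [143.3 163.2] 0.62 [0.5252 0.0102 0.097 ]
t 12.43 tcp [ 0.4984 -0.1585  0.337 ] jaw -90.2 down [ 0.01   0.004 -1.   ] w 0.0353
turn [-0.04 -0.13  0.06] rows 1 | shift after turn [  0.35 -21.42   2.42] rows 22 | shift before turn [  0.42 -21.41   2.5 ]
```

View pics/wrist7.png

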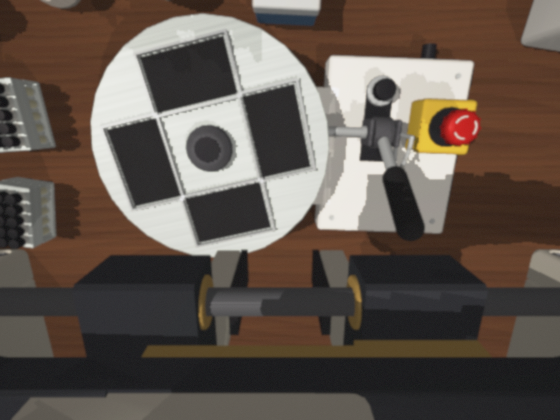

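Run:
```python
from h import *
p,d=cap('wrist')
g=p.max(2)
m=np.zeros((420,560),np.uint8)
W=cloud('wrist',d)
m[(g<60)&(np.hypot(W[...,0]-.545,W[...,1]+.072)<.14)&(W[...,2]<.105)&(W[...,2]>.085)]=255
m=cv2.morphologyEx(m,cv2.MORPH_OPEN,np.ones((5,5)))
n,l,st,ce=cv2.connectedComponentsWithStats(m)
B=[]
for i in range(1,n):
    if st[i,4]<2000: continue
    c=cv2.findContours((l==i).astype(np.uint8),cv2.RETR_EXTERNAL,cv2.CHAIN_APPROX_NONE)[0][0][:,0]
    X=np.array([onz('wrist',q,.097)[:2] for q in c]).astype(np.float32)
    (cx,cy),(w,h),a=cv2.minAreaRect(X*1000)
    B.append([cx,cy]); print(st[i,4],np.round([cx,cy,w,h,a],1))
B=np.array(B); c=B.mean(0); print('c',c, [ (np.hypot(*(b-c)).round(1),np.degrees(np.arctan2(*(b-c)[::-1])).round(1)) for b in B])
```

```text
4563 [626.9 -57.2  58.7  94.6  12.6]
3858 [ 563.3 -157.3   94.    58.3   12.5]
3582 [526.8   6.3  93.9  58.3  12.7]
3086 [463.3 -93.8  57.7  93.9  12.7]
c [545.06071472 -75.50757504] [(np.float64(83.8), np.float64(12.6)), (np.float64(83.8), np.float64(-77.4)), (np.float64(83.9), np.float64(102.6)), (np.float64(83.8), np.float64(-167.4))]
```

Request:
{"api": "arm_command", "payload": {"plan": [{"dx":0,"dy":-1,"dz":0.1,"wx":0,"wy":0,"wz":0},{"dx":0,"dy":-1,"dz":0.1,"wx":0,"wy":0,"wz":0},{"dx":0,"dy":-1,"dz":0.1,"wx":0,"wy":0,"wz":0},{"dx":0,"dy":-1,"dz":0.1,"wx":0,"wy":0,"wz":0},{"dx":0,"dy":-1,"dz":0.1,"wx":0,"wy":0,"wz":0},{"dx":0,"dy":-1,"dz":0.1,"wx":0,"wy":0,"wz":0},{"dx":0,"dy":-1,"dz":0.1,"wx":0,"wy":0,"wz":0},{"dx":0,"dy":-1,"dz":0.1,"wx":0,"wy":0,"wz":0},{"dx":0,"dy":-1,"dz":0.1,"wx":0,"wy":0,"wz":0},{"dx":0,"dy":-1,"dz":0.1,"wx":0,"wy":0,"wz":0},{"dx":0,"dy":-1,"dz":0.1,"wx":0,"wy":0,"wz":0},{"dx":0,"dy":-1,"dz":0.1,"wx":0,"wy":0,"wz":0},{"dx":0,"dy":-1,"dz":0.1,"wx":0,"wy":0,"wz":0},{"dx":0,"dy":-1,"dz":0.1,"wx":0,"wy":0,"wz":0},{"dx":0,"dy":-1,"dz":0.1,"wx":0,"wy":0,"wz":0},{"dx":0,"dy":-1,"dz":0.1,"wx":0,"wy":0,"wz":0},{"dx":0,"dy":-1,"dz":0.1,"wx":0,"wy":0,"wz":0},{"dx":0,"dy":-1,"dz":0.1,"wx":0,"wy":0,"wz":0},{"dx":0,"dy":-1,"dz":0.1,"wx":0,"wy":0,"wz":0},{"dx":0,"dy":-1,"dz":0.1,"wx":0,"wy":0,"wz":0}], "fingers": -1}}

```text
time_s: 14.15
tcp_pos: [0.4693, 0.2505, 0.3248]
eef_rot: [49.2, 89.2, -131.8]
contact_force: [1.3, 0.3, -0.1]
gripper_width: 0.0878
```

```bash
python3 look.py wrist rack1 8;python3 - <<'E'
from h import *
plan([.45,.27,.33],jawdeg=-90)
print(np.round(r.get_state()['joints']))
E
```

```text
wrist rack1 [194.5  76.6] 0.93 [0.5996 0.363  0.    ]
wrist rack1 [299.7  87.8] 0.92 [0.5833 0.2176 0.    ]
wrist rack1 [292.7 186.8] 0.72 [0.4419 0.2276 0.    ]
wrist rack1 [211.7 208.2] 0.61 [0.4098 0.3543 0.    ]
t 14.25 tcp [0.4693 0.2517 0.3241] jaw -90.9 down [-0.01  -0.011 -1.   ] w 0.0877
turn [-0.19  0.13 -0.14] rows 1 | shift after turn [-0.3  -0.91  0.97] rows 1 | shift before turn [-0.3  -0.89  0.98]
[ 49.   5.  -8.  -0. -78.  40.]
```

View pics/wrist8.png

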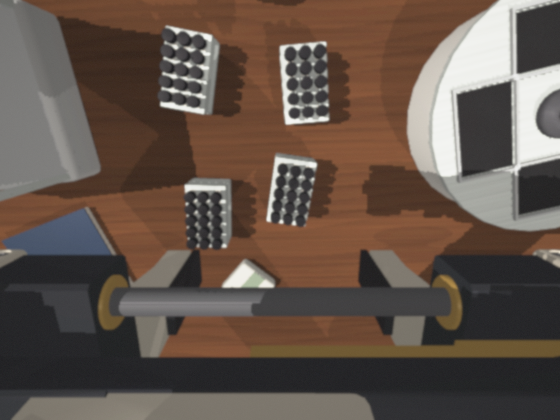

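```bash
cat > racks.py <<'E'
import sys
from h import *
def racks(n='wrist',box=(.33,.72,.12,.48)):
    p,d=cap(n); W=cloud(n,d)
    x,y,z=W[...,0],W[...,1],W[...,2]
    m=((z>.043)&(z<.08)&(x>box[0])&(x<box[1])&(y>box[2])&(y<box[3]))
    m[250:]=m[250:]&(n!='wrist')
    k=W[m]; s=.001
    im=np.zeros((500,500),np.uint8)
    ij=((k[:,:2]-[box[0],box[2]])/s).astype(int); im[ij[:,1],ij[:,0]]=255
    im=cv2.morphologyEx(im,cv2.MORPH_CLOSE,np.ones((7,7)))
    im=cv2.morphologyEx(im,cv2.MORPH_OPEN,np.ones((9,9)))
    nn,l,st,_=cv2.connectedComponentsWithStats(im); out=[]
    for i in range(1,nn):
        if st[i,4]<1500: continue
        c=cv2.findContours((l==i).astype(np.uint8),cv2.RETR_EXTERNAL,cv2.CHAIN_APPROX_NONE)[0][0]
        (cx,cy),(w,h),a=cv2.minAreaRect(c)
        if w<h: wa=a; 
        else: wa=a+90; w,h=h,w
        wa=(wa+90)%180-90
        out.append((cx*s+box[0],cy*s+box[2],w,h,wa)); print(n,'centre',round(cx*s+box[0],4),round(cy*s+box[2],4),'size',round(w),round(h),'width-dir deg',round(wa,1))
    return out
if __name__=='__main__': racks(*(sys.argv[1:2] or ['wrist']))
E
python3 racks.py wrist; python3 racks.py side
```

```text
wrist centre 0.5838 0.2117 size 56 92 width-dir deg -86.7
wrist centre 0.4463 0.2299 size 57 89 width-dir deg 80.5
wrist centre 0.4145 0.3475 size 55 87 width-dir deg -90.0
wrist centre 0.6005 0.3585 size 55 93 width-dir deg 78.7
side centre 0.583 0.206 size 48 88 width-dir deg -90.0
side centre 0.4445 0.227 size 52 91 width-dir deg 79.7
side centre 0.4108 0.348 size 53 89 width-dir deg 87.3
side centre 0.5972 0.3455 size 36 85 width-dir deg 80.4
```

Run:
```python
from h import *
plan([.584,.211,.12],jawdeg=-86.7)
```

```text
t 14.35 tcp [0.4692 0.2498 0.3246] jaw -90.9 down [-0.01  -0.011 -1.   ] w 0.0877
turn [-0.92  0.13 -0.14] rows 1 | shift after turn [10.23  2.27 -5.62] rows 11 | shift before turn [10.19  1.73 -5.87]
```

Request:
{"api": "arm_command", "payload": {"plan": [{"dx":0.8,"dy":0.3,"dz":-0.95,"wx":-0.31,"wy":0.05,"wz":-0.05},{"dx":1,"dy":0.35,"dz":-0.95,"wx":-0.31,"wy":0.05,"wz":-0.05},{"dx":1,"dy":0.38,"dz":-0.95,"wx":-0.31,"wy":0.05,"wz":-0.05},{"dx":1,"dy":0.38,"dz":-0.95,"wx":0,"wy":0,"wz":0},{"dx":1,"dy":0.38,"dz":-0.95,"wx":0,"wy":0,"wz":0},{"dx":1,"dy":0.38,"dz":-0.92,"wx":0,"wy":0,"wz":0},{"dx":1,"dy":0,"dz":0,"wx":0,"wy":0,"wz":0},{"dx":1,"dy":0,"dz":0,"wx":0,"wy":0,"wz":0},{"dx":1,"dy":0,"dz":0,"wx":0,"wy":0,"wz":0},{"dx":0.8,"dy":0,"dz":0,"wx":0,"wy":0,"wz":0}], "force": 40}}

```text
time_s: 15.18
tcp_pos: [0.5966, 0.1985, 0.1288]
eef_rot: [-157.4, 89.4, 25.7]
contact_force: [0.6, -0.2, 0.4]
gripper_width: 0.0878
```

```bash
python3 look.py scene,side rack1 9
python3 - <<'E'
from h import *
plan([.584,.211,.037],jawdeg=-86.7)
E
```

```text
scene rack1 [312.9 151.2] 0.85 [0.4021 0.3669 0.    ]
scene rack1 [305.3 177.3] 0.85 [0.4538 0.2474 0.    ]
scene rack1 [362.4 175.8] 0.71 [0.5992 0.3645 0.    ]
scene rack1 [332.1 202.3] 0.57 [0.5842 0.2066 0.    ]
side rack1 [181.9 186.7] 0.89 [0.4066 0.3613 0.    ]
side rack1 [210.9 203.8] 0.89 [0.4455 0.2386 0.    ]
side rack1 [244.8 172.4] 0.83 [0.6011 0.3362 0.    ]
side rack1 [258.  193.6] 0.57 [0.5822 0.2151 0.    ]
t 15.38 tcp [0.597  0.1996 0.1311] jaw -86.8 down [ 0.011  0.005 -1.   ] w 0.0874
turn [-0.02 -0.14  0.06] rows 1 | shift after turn [ 4.71 -0.61  0.62] rows 5 | shift before turn [ 4.7  -0.59  0.67]
```

View pics/scene9.png

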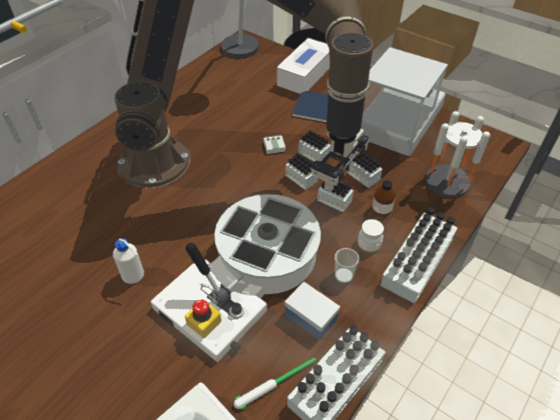

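Request:
{"api": "arm_command", "payload": {"plan": [{"dx":0,"dy":-0.6,"dz":0.65,"wx":0,"wy":-0.14,"wz":0.06},{"dx":0.3,"dy":0,"dz":0,"wx":0,"wy":0,"wz":0},{"dx":0.5,"dy":0,"dz":0,"wx":0,"wy":0,"wz":0}]}}

```text
time_s: 15.63
tcp_pos: [0.587, 0.212, 0.1215]
eef_rot: [-158.1, 89.4, 25.1]
contact_force: [0.2, 0.3, 0.2]
gripper_width: 0.0876
```

Run:
```python
from h import *
plan([.584,.211,.037],jawdeg=-86.7)
```

```text
t 15.63 tcp [0.587  0.212  0.1215] jaw -86.8 down [ 0.009  0.004 -1.   ] w 0.0876
turn [-0.02 -0.12  0.05] rows 1 | shift after turn [4.23 0.04 0.15] rows 5 | shift before turn [4.23 0.06 0.2 ]
```

Request:
{"api": "arm_command", "payload": {"plan": [{"dx":0.8,"dy":0,"dz":0.1,"wx":0,"wy":-0.12,"wz":0.05},{"dx":1,"dy":0,"dz":0,"wx":0,"wy":0,"wz":0},{"dx":1,"dy":0,"dz":0,"wx":0,"wy":0,"wz":0},{"dx":0.8,"dy":0,"dz":0,"wx":0,"wy":0,"wz":0},{"dx":0.5,"dy":0,"dz":0,"wx":0,"wy":0,"wz":0}]}}

```text
time_s: 16.05
tcp_pos: [0.5881, 0.2131, 0.0381]
eef_rot: [-147.6, 89.5, 35.7]
contact_force: [0.1, -1.0, -0.6]
gripper_width: 0.0876
```

Run:
```python
from h import *
plan([.584,.211,.037],jawdeg=-86.7)
```

```text
t 16.05 tcp [0.5881 0.2131 0.0381] jaw -86.7 down [ 0.007  0.005 -1.   ] w 0.0876
turn [-0.01 -0.09  0.05] rows 1 | shift after turn [0.06 0.09 0.21] rows 1 | shift before turn [0.05 0.09 0.21]
```

Close, then lift.

Request:
{"api": "arm_command", "payload": {"plan": [{"dx":0.05,"dy":0.09,"dz":0.2,"wx":0,"wy":-0.09,"wz":0.05},{"dx":0,"dy":0,"dz":0,"wx":0,"wy":0,"wz":0},{"dx":0,"dy":0,"dz":0,"wx":0,"wy":0,"wz":0},{"dx":0,"dy":0,"dz":0,"wx":0,"wy":0,"wz":0},{"dx":0,"dy":0,"dz":0,"wx":0,"wy":0,"wz":0},{"dx":0,"dy":0,"dz":0,"wx":0,"wy":0,"wz":0}], "fingers": 1, "force": 40}}

```text
time_s: 16.55
tcp_pos: [0.5839, 0.2104, 0.0357]
eef_rot: [21.4, 89.8, -155.4]
contact_force: [0.7, -0.8, -3.2]
gripper_width: 0.0556
```

Run:
```python
from h import *
plan([.5635,-.157,.24],jawdeg=-77.4)
```

```text
t 16.55 tcp [0.5839 0.2104 0.0357] jaw -86.8 down [-0.003 -0.001 -1.   ] w 0.0556
turn [-2.04  0.04 -0.01] rows 3 | shift after turn [-10.21  17.71   5.  ] rows 18 | shift before turn [-10.19  18.3    2.09]
```

Request:
{"api": "arm_command", "payload": {"plan": [{"dx":-0.5,"dy":0,"dz":0,"wx":0,"wy":0,"wz":0},{"dx":-1,"dy":0,"dz":0,"wx":0,"wy":0,"wz":0},{"dx":-1,"dy":0,"dz":0,"wx":0,"wy":0,"wz":0},{"dx":-1,"dy":0,"dz":0,"wx":0,"wy":0,"wz":0},{"dx":-1,"dy":0.5,"dz":0,"wx":0,"wy":0,"wz":0},{"dx":-1,"dy":0.9,"dz":0,"wx":0,"wy":0,"wz":0},{"dx":-1,"dy":1,"dz":0.1,"wx":0,"wy":0,"wz":0},{"dx":-1,"dy":1,"dz":0.1,"wx":0,"wy":0,"wz":0},{"dx":-1,"dy":1,"dz":0.1,"wx":0,"wy":0,"wz":0},{"dx":-1,"dy":1,"dz":0.1,"wx":0,"wy":0,"wz":0},{"dx":-0.5,"dy":1,"dz":0.2,"wx":0,"wy":0,"wz":0},{"dx":0,"dy":1,"dz":0.2,"wx":0,"wy":0,"wz":0},{"dx":0,"dy":1,"dz":0.2,"wx":0,"wy":0,"wz":0},{"dx":0,"dy":1,"dz":0.2,"wx":-0.4,"wy":0,"wz":0},{"dx":0,"dy":1,"dz":0.2,"wx":-0.4,"wy":0,"wz":0},{"dx":0,"dy":1,"dz":0.2,"wx":-0.4,"wy":0,"wz":0},{"dx":0,"dy":1,"dz":0.2,"wx":-0.4,"wy":0,"wz":0},{"dx":0,"dy":1,"dz":0.2,"wx":-0.4,"wy":0,"wz":0},{"dx":0,"dy":1,"dz":0.2,"wx":0,"wy":0,"wz":0},{"dx":0,"dy":0.5,"dz":0,"wx":0,"wy":0,"wz":0}]}}

```text
time_s: 18.22
tcp_pos: [0.5595, -0.1043, 0.2641]
eef_rot: [-172.9, 89.8, 20.2]
contact_force: [0.4, 0.4, -2.5]
gripper_width: 0.056
```

Run:
```python
from h import *
cap('side','side10'); plan([.5635,-.157,.15],jawdeg=-77.4); print(r.get_state()['contact_force'])
```

```text
t 18.27 tcp [ 0.56   -0.1051  0.2642] jaw -77.0 down [ 0.004  0.001 -1.   ] w 0.0555
turn [ 0.09 -0.05  0.  ] rows 1 | shift after turn [5.71 2.57 0.4 ] rows 6 | shift before turn [5.71 2.57 0.44]
[ 0.68383282 -1.14327976 -2.84437022]
```

View pics/side10.png

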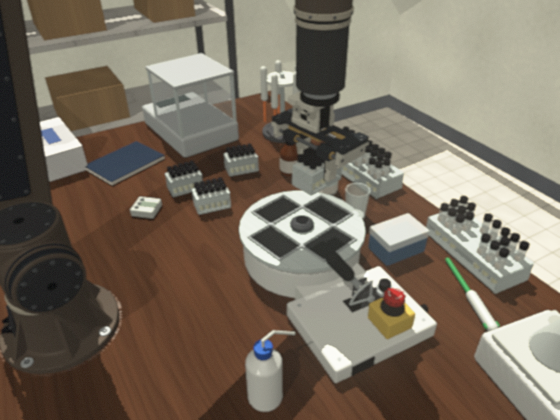

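Request:
{"api": "arm_command", "payload": {"plan": [{"dx":0.2,"dy":0.9,"dz":0.2,"wx":0.09,"wy":0,"wz":0},{"dx":0.5,"dy":0.9,"dz":0.2,"wx":0,"wy":0,"wz":0},{"dx":0.9,"dy":0.7,"dz":0,"wx":0,"wy":0,"wz":0},{"dx":1,"dy":0,"dz":0,"wx":0,"wy":0,"wz":0},{"dx":1,"dy":0,"dz":0,"wx":0,"wy":0,"wz":0},{"dx":0.9,"dy":0,"dz":0,"wx":0,"wy":0,"wz":0},{"dx":0.6,"dy":0,"dz":0,"wx":0,"wy":0,"wz":0},{"dx":0,"dy":0,"dz":0,"wx":0,"wy":0,"wz":0}]}}

```text
time_s: 18.93
tcp_pos: [0.5637, -0.1573, 0.164]
eef_rot: [-177.4, 89.4, 14.9]
contact_force: [-0.5, 0.5, -2.9]
gripper_width: 0.0556
```

Run:
```python
from h import *
plan([.5635,-.157,.133],jawdeg=-77.4)
```

```text
t 18.93 tcp [ 0.5637 -0.1573  0.164 ] jaw -77.7 down [ 0.01   0.003 -1.   ] w 0.0556
turn [-0.07 -0.13  0.01] rows 1 | shift after turn [ 1.55 -0.02  0.01] rows 2 | shift before turn [ 1.55 -0.02  0.02]
```

Request:
{"api": "arm_command", "payload": {"plan": [{"dx":0.5,"dy":0,"dz":0,"wx":-0.05,"wy":-0.13,"wz":0},{"dx":0.5,"dy":0,"dz":0,"wx":0,"wy":0,"wz":0},{"dx":0.3,"dy":0,"dz":0,"wx":0,"wy":0,"wz":0},{"dx":0.1,"dy":0,"dz":0,"wx":0,"wy":0,"wz":0}]}}

```text
time_s: 19.27
tcp_pos: [0.5651, -0.1565, 0.1365]
eef_rot: [169.1, 89.9, 1.7]
contact_force: [-1.3, 0.2, -2.4]
gripper_width: 0.0556
```

Run:
```python
from h import *
plan([.5635,-.157,.133],jawdeg=-77.4);print(r.get_state()['contact_force'])
cap('scene','scene11')
```

```text
t 19.27 tcp [ 0.5651 -0.1565  0.1365] jaw -77.4 down [ 0.002  0.    -1.   ] w 0.0556
turn [ 0.   -0.02 -0.  ] rows 1 | shift after turn [0.18 0.01 0.09] rows 1 | shift before turn [0.18 0.01 0.09]
[-1.28135359  0.22149428 -2.3625117 ]
```

View pics/scene11.png

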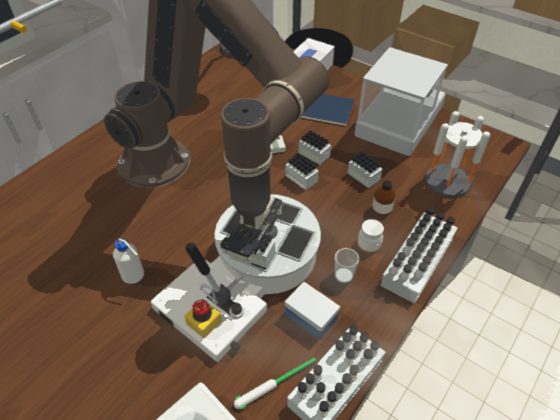

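Request:
{"api": "arm_command", "payload": {"plan": [{"dx":0.15,"dy":0,"dz":0.07,"wx":0,"wy":0,"wz":0},{"dx":0.1,"dy":0,"dz":0,"wx":0,"wy":0,"wz":0},{"dx":0.05,"dy":0,"dz":0,"wx":0,"wy":0,"wz":0}]}}

```text
time_s: 19.57
tcp_pos: [0.5646, -0.1567, 0.1323]
eef_rot: [161.3, 89.8, -6.0]
contact_force: [-4.1, 4.2, 8.9]
gripper_width: 0.0558
```

Run:
```python
from h import *
plan([.5635,-.157,.133],jawdeg=-77.4);print(r.get_state()['contact_force'])
```

```text
t 19.57 tcp [ 0.5646 -0.1567  0.1323] jaw -77.3 down [ 0.004 -0.    -1.   ] w 0.0558
turn [ 0.01 -0.05 -0.02] rows 1 | shift after turn [-0.04  0.    0.06] rows 1 | shift before turn [-0.04  0.    0.06]
[-4.14686437  4.22606422  8.89515375]
```

Seated (contact force up). Release and retreat up.

Request:
{"api": "arm_command", "payload": {"plan": [{"dx":0,"dy":0,"dz":0,"wx":0,"wy":0,"wz":0},{"dx":0,"dy":0,"dz":0,"wx":0,"wy":0,"wz":0},{"dx":0,"dy":0,"dz":0,"wx":0,"wy":0,"wz":0},{"dx":-0.5,"dy":0,"dz":0,"wx":0,"wy":0,"wz":0},{"dx":-1,"dy":0,"dz":0,"wx":0,"wy":0,"wz":0},{"dx":-1,"dy":0,"dz":0,"wx":0,"wy":0,"wz":0},{"dx":-1,"dy":0,"dz":0,"wx":0,"wy":0,"wz":0},{"dx":-1,"dy":0,"dz":0,"wx":0,"wy":0,"wz":0},{"dx":-1,"dy":0,"dz":0,"wx":0,"wy":0,"wz":0},{"dx":-1,"dy":-0.5,"dz":0,"wx":0,"wy":0,"wz":0},{"dx":-1,"dy":-1,"dz":0,"wx":0,"wy":0,"wz":0},{"dx":-0.5,"dy":-1,"dz":0,"wx":0,"wy":0,"wz":0},{"dx":-0.5,"dy":-1,"dz":0,"wx":0,"wy":0,"wz":0}], "fingers": -0.5}}

```text
time_s: 20.65
tcp_pos: [0.549, -0.0907, 0.3188]
eef_rot: [152.1, 89.3, -15.5]
contact_force: [0.3, -0.2, -1.2]
gripper_width: 0.0661
```

Run:
```python
from h import *
plan([.46,.25,.324],jawdeg=-90)
p,d=cap('scene','scene12');cap('wrist','wrist12')
W=cloud('scene',d); x,y,z=[W[...,i] for i in range(3)]
m=(np.hypot(x-.545,y+.0755)<.15)&(z>.14)&(z<.18); k=W[m]; print(len(k),np.percentile(k[:,2],[5,50,95]))
k=k[k[:,2]>.16]; (c,s,a)=cv2.minAreaRect((k[:,:2]*1000).astype(np.float32)); print(c,s,a)
```

```text
t 20.65 tcp [ 0.549  -0.0907  0.3188] jaw -77.6 down [ 0.012 -0.003 -1.   ] w 0.0661
turn [ 2.7  -0.14 -0.06] rows 3 | shift after turn [ -0.26 -17.04   4.45] rows 18 | shift before turn [ -0.37 -17.59   0.69]
782 [0.14323473 0.16392213 0.1713921 ]
(565.880859375, -152.69857788085938) (80.86817932128906, 54.87911605834961) 12.293773651123047
```

View pics/wrist12.png

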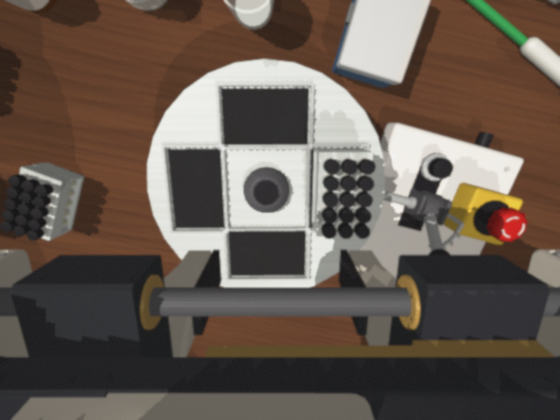

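View pics/scene12.png

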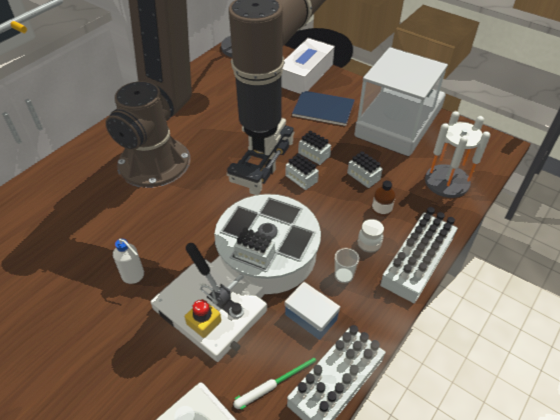

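Request:
{"api": "arm_command", "payload": {"plan": [{"dx":0,"dy":-0.8,"dz":0.1,"wx":0.9,"wy":-0.05,"wz":0},{"dx":0,"dy":-0.95,"dz":0.2,"wx":0.9,"wy":-0.05,"wz":0},{"dx":0,"dy":-0.95,"dz":0.25,"wx":0.9,"wy":-0.05,"wz":0},{"dx":0,"dy":-0.95,"dz":0.27,"wx":0,"wy":0,"wz":0},{"dx":0,"dy":-0.95,"dz":0.27,"wx":0,"wy":0,"wz":0},{"dx":0,"dy":-0.95,"dz":0.27,"wx":0,"wy":0,"wz":0},{"dx":0,"dy":-0.95,"dz":0.27,"wx":0,"wy":0,"wz":0},{"dx":0,"dy":-0.95,"dz":0.27,"wx":0,"wy":0,"wz":0},{"dx":0,"dy":-0.95,"dz":0.27,"wx":0,"wy":0,"wz":0},{"dx":0,"dy":-0.95,"dz":0.27,"wx":0,"wy":0,"wz":0},{"dx":0,"dy":-0.95,"dz":0.27,"wx":0,"wy":0,"wz":0},{"dx":0,"dy":-0.95,"dz":0.27,"wx":0,"wy":0,"wz":0},{"dx":0,"dy":-0.95,"dz":0.27,"wx":0,"wy":0,"wz":0},{"dx":0,"dy":-0.95,"dz":0.27,"wx":0,"wy":0,"wz":0},{"dx":0,"dy":-0.95,"dz":0.27,"wx":0,"wy":0,"wz":0},{"dx":0,"dy":-0.95,"dz":0.27,"wx":0,"wy":0,"wz":0},{"dx":0,"dy":-0.9,"dz":0.27,"wx":0,"wy":0,"wz":0}], "fingers": -1}}

```text
time_s: 22.17
tcp_pos: [0.4549, 0.2335, 0.3264]
eef_rot: [162.6, 89.3, -18.2]
contact_force: [-0.2, -0.2, -0.6]
gripper_width: 0.0874
```

```bash
python3 racks.py wrist
python3 - <<'E'
from h import *
plan([.446,.2295,.12],jawdeg=-99.5)
E
```

```text
wrist centre 0.4466 0.2335 size 56 88 width-dir deg 81.3
wrist centre 0.412 0.351 size 54 92 width-dir deg -90.0
wrist centre 0.5999 0.3616 size 54 93 width-dir deg 79.0
t 22.22 tcp [0.4546 0.2358 0.3262] jaw -90.8 down [ 0.012 -0.003 -1.   ] w 0.0879
turn [ 1.91 -0.15 -0.03] rows 2 | shift after turn [10.31  0.38  0.37] rows 11 | shift before turn [10.31  0.29  0.55]
```

```bash
python3 - <<'E'
s=open('h.py').read()
s=s.replace("def cap(n,f=None):\n","CM={}\ndef cap(n,f=None):\n    CM[n]=r.camera_model(n)\n").replace("    m=r.camera_model(n); f=","    m=CM.get(n) or r.camera_model(n); f=")
open('h.py','w').write(s)
E
python3 racks.py wrist
```

```text
wrist centre 0.4467 0.2311 size 56 89 width-dir deg 80.7
wrist centre 0.4125 0.3502 size 55 91 width-dir deg 86.9
wrist centre 0.6004 0.3593 size 55 92 width-dir deg 79.0
```

Request:
{"api": "arm_command", "payload": {"plan": [{"dx":0.7,"dy":0.1,"dz":0.1,"wx":0.64,"wy":-0.05,"wz":0},{"dx":1,"dy":0.1,"dz":0.1,"wx":0.64,"wy":-0.05,"wz":0},{"dx":1,"dy":0.1,"dz":0.1,"wx":0.63,"wy":-0.05,"wz":0},{"dx":1,"dy":0,"dz":0.05,"wx":0,"wy":0,"wz":0},{"dx":1,"dy":0,"dz":0,"wx":0,"wy":0,"wz":0},{"dx":1,"dy":0,"dz":0,"wx":0,"wy":0,"wz":0},{"dx":1,"dy":0,"dz":0,"wx":0,"wy":0,"wz":0},{"dx":1,"dy":0,"dz":0,"wx":0,"wy":0,"wz":0},{"dx":1,"dy":0,"dz":0,"wx":0,"wy":0,"wz":0},{"dx":0.9,"dy":0,"dz":0,"wx":0,"wy":0,"wz":0}]}}

```text
time_s: 23.1
tcp_pos: [0.4534, 0.2252, 0.1343]
eef_rot: [-145.5, 89.4, 24.6]
contact_force: [0.4, 0.8, 0.5]
gripper_width: 0.0874
```

Run:
```python
from h import *
plan([.446,.2305,.0355],jawdeg=-99.3)
```

```text
t 23.1 tcp [0.4534 0.2252 0.1343] jaw -99.9 down [ 0.01   0.004 -1.   ] w 0.0874
turn [-0.12 -0.11  0.07] rows 1 | shift after turn [ 4.94 -0.2   0.41] rows 5 | shift before turn [ 4.94 -0.17  0.45]
```

Request:
{"api": "arm_command", "payload": {"plan": [{"dx":0.3,"dy":-0.2,"dz":0.45,"wx":-0.12,"wy":-0.11,"wz":0.07},{"dx":0.7,"dy":0,"dz":0,"wx":0,"wy":0,"wz":0},{"dx":1,"dy":0,"dz":0,"wx":0,"wy":0,"wz":0},{"dx":1,"dy":0,"dz":0,"wx":0,"wy":0,"wz":0},{"dx":0.8,"dy":0,"dz":0,"wx":0,"wy":0,"wz":0},{"dx":0.7,"dy":0,"dz":0,"wx":0,"wy":0,"wz":0}]}}

```text
time_s: 23.6
tcp_pos: [0.446, 0.2298, 0.0432]
eef_rot: [-97.8, 90.0, 72.9]
contact_force: [0.8, 0.9, -0.1]
gripper_width: 0.0879
```

Run:
```python
from h import *
plan([.446,.2305,.0355],jawdeg=-99.3)
```

```text
t 23.6 tcp [0.446  0.2298 0.0432] jaw -99.3 down [ 0.  0. -1.] w 0.0879
turn [ 0.01 -0.    0.01] rows 1 | shift after turn [ 0.38 -0.03  0.01] rows 1 | shift before turn [ 0.38 -0.03  0.01]
```

Request:
{"api": "arm_command", "payload": {"plan": [{"dx":0.35,"dy":-0.03,"dz":0,"wx":0,"wy":0,"wz":0},{"dx":0.05,"dy":0,"dz":0,"wx":0,"wy":0,"wz":0},{"dx":0,"dy":0,"dz":0,"wx":0,"wy":0,"wz":0},{"dx":0,"dy":0,"dz":0,"wx":0,"wy":0,"wz":0},{"dx":0,"dy":0,"dz":0,"wx":0,"wy":0,"wz":0},{"dx":0,"dy":0,"dz":0,"wx":0,"wy":0,"wz":0}], "fingers": 1}}

```text
time_s: 24.1
tcp_pos: [0.4468, 0.2311, 0.0361]
eef_rot: [42.4, 90.0, -146.8]
contact_force: [0.2, 0.2, -3.9]
gripper_width: 0.0556
```

Run:
```python
from h import *
plan([.527,.006,.20],jawdeg=-77.4)
```

```text
t 24.1 tcp [0.4468 0.2311 0.0361] jaw -99.2 down [-0. -0. -1.] w 0.0556
turn [-4.75  0.   -0.  ] rows 5 | shift after turn [-8.19 11.86 -1.46] rows 12 | shift before turn [-8.19 10.47 -5.75]
```

Request:
{"api": "arm_command", "payload": {"plan": [{"dx":-0.5,"dy":0,"dz":0,"wx":0,"wy":0,"wz":0},{"dx":-1,"dy":0,"dz":0,"wx":0,"wy":0,"wz":0},{"dx":-1,"dy":0,"dz":0,"wx":0,"wy":0,"wz":0},{"dx":-1,"dy":0,"dz":0,"wx":-0.9,"wy":0,"wz":0},{"dx":-1,"dy":0,"dz":0,"wx":-1,"wy":0,"wz":0},{"dx":-1,"dy":0,"dz":0,"wx":-1,"wy":0,"wz":0},{"dx":-1,"dy":0,"dz":0,"wx":-1,"wy":0,"wz":0},{"dx":-1,"dy":0.3,"dz":0,"wx":-0.85,"wy":0,"wz":0},{"dx":-0.8,"dy":0.7,"dz":-0.1,"wx":0,"wy":0,"wz":0},{"dx":-0.3,"dy":0.9,"dz":-0.15,"wx":0,"wy":0,"wz":0},{"dx":0,"dy":1,"dz":-0.15,"wx":0,"wy":0,"wz":0},{"dx":0,"dy":1,"dz":-0.15,"wx":0,"wy":0,"wz":0},{"dx":0,"dy":1,"dz":-0.15,"wx":0,"wy":0,"wz":0},{"dx":0,"dy":1,"dz":-0.15,"wx":0,"wy":0,"wz":0},{"dx":0,"dy":1,"dz":-0.15,"wx":0,"wy":0,"wz":0},{"dx":0,"dy":1,"dz":-0.15,"wx":0,"wy":0,"wz":0},{"dx":0,"dy":1,"dz":-0.15,"wx":0,"wy":0,"wz":0},{"dx":0,"dy":1,"dz":-0.15,"wx":0,"wy":0,"wz":0},{"dx":0,"dy":0.8,"dz":-0.1,"wx":0,"wy":0,"wz":0}]}}

```text
time_s: 25.68
tcp_pos: [0.52, 0.0194, 0.22]
eef_rot: [-51.3, 89.6, 142.5]
contact_force: [1.2, 0.7, -3.6]
gripper_width: 0.0559
```

Run:
```python
from h import *
plan([.527,.006,.133],jawdeg=-77.4)
```

```text
t 25.68 tcp [0.52   0.0194 0.22  ] jaw -76.2 down [-0.006  0.004 -1.   ] w 0.0559
turn [0.26 0.06 0.07] rows 1 | shift after turn [ 4.35  0.73 -0.19] rows 5 | shift before turn [ 4.35  0.76 -0.2 ]
```

Request:
{"api": "arm_command", "payload": {"plan": [{"dx":0.3,"dy":0.4,"dz":-0.2,"wx":0.26,"wy":0.06,"wz":0.07},{"dx":0.8,"dy":0.2,"dz":0,"wx":0,"wy":0,"wz":0},{"dx":0.9,"dy":0,"dz":0,"wx":0,"wy":0,"wz":0},{"dx":0.8,"dy":0,"dz":0,"wx":0,"wy":0,"wz":0},{"dx":0.5,"dy":0,"dz":0,"wx":0,"wy":0,"wz":0},{"dx":0,"dy":0,"dz":0,"wx":0,"wy":0,"wz":0}]}}

```text
time_s: 26.18
tcp_pos: [0.5256, 0.0047, 0.1508]
eef_rot: [-145.5, 89.9, 46.4]
contact_force: [0.0, 0.3, -3.9]
gripper_width: 0.056
```

Run:
```python
from h import *
plan([.527,.006,.133],jawdeg=-77.4)
```

```text
t 26.18 tcp [0.5256 0.0047 0.1508] jaw -78.1 down [ 0.001  0.001 -1.   ] w 0.056
turn [-0.15 -0.01  0.01] rows 1 | shift after turn [ 0.89 -0.05 -0.08] rows 1 | shift before turn [ 0.89 -0.05 -0.08]
```

Request:
{"api": "arm_command", "payload": {"plan": [{"dx":0.3,"dy":-0.05,"dz":-0.08,"wx":-0.15,"wy":0,"wz":0},{"dx":0.4,"dy":0,"dz":0,"wx":0,"wy":0,"wz":0},{"dx":0.2,"dy":0,"dz":0,"wx":0,"wy":0,"wz":0},{"dx":0.1,"dy":0,"dz":0,"wx":0,"wy":0,"wz":0}]}}

```text
time_s: 26.52
tcp_pos: [0.5279, 0.0071, 0.1323]
eef_rot: [-178.3, 89.8, 14.4]
contact_force: [-11.8, 4.6, 32.0]
gripper_width: 0.0557
```

Run:
```python
from h import *
plan([.527,.006,.133],jawdeg=-77.4);print(r.get_state()['contact_force'])
```

```text
t 26.52 tcp [0.5279 0.0071 0.1323] jaw -77.3 down [ 0.004  0.001 -1.   ] w 0.0557
turn [ 0.01 -0.05  0.  ] rows 1 | shift after turn [-0.03  0.04  0.06] rows 1 | shift before turn [-0.04  0.04  0.06]
[-11.79571013   4.60969249  32.02469141]
```

Request:
{"api": "arm_command", "payload": {"plan": [{"dx":-0.05,"dy":0,"dz":0,"wx":0,"wy":0,"wz":0},{"dx":0,"dy":0,"dz":0,"wx":0,"wy":0,"wz":0},{"dx":0,"dy":0,"dz":0,"wx":0,"wy":0,"wz":0},{"dx":-0.5,"dy":0,"dz":0,"wx":0,"wy":0,"wz":0},{"dx":-1,"dy":0,"dz":0,"wx":0,"wy":0,"wz":0},{"dx":-1,"dy":0,"dz":0,"wx":0,"wy":0,"wz":0},{"dx":-1,"dy":0,"dz":0,"wx":0,"wy":0,"wz":0},{"dx":-1,"dy":0,"dz":0,"wx":0,"wy":0,"wz":0},{"dx":-1,"dy":0,"dz":0,"wx":0,"wy":0,"wz":0},{"dx":-1,"dy":-0.5,"dz":0,"wx":0.9,"wy":0,"wz":0},{"dx":-1,"dy":-0.9,"dz":0,"wx":1,"wy":0,"wz":0},{"dx":-1,"dy":-1,"dz":0,"wx":0.9,"wy":0,"wz":0},{"dx":-1,"dy":-1,"dz":0,"wx":0,"wy":0,"wz":0},{"dx":0,"dy":-1,"dz":0,"wx":0,"wy":0,"wz":0},{"dx":0,"dy":-1,"dz":0,"wx":0,"wy":0,"wz":0},{"dx":0,"dy":-1,"dz":0,"wx":0,"wy":0,"wz":0},{"dx":0,"dy":-1,"dz":0,"wx":0,"wy":0,"wz":0},{"dx":0,"dy":-1,"dz":0,"wx":0,"wy":0,"wz":0},{"dx":0,"dy":-1,"dz":0,"wx":0,"wy":0,"wz":0},{"dx":0,"dy":-1,"dz":0,"wx":0,"wy":0,"wz":0}], "fingers": -0.5}}

```text
time_s: 28.18
tcp_pos: [0.5243, 0.2192, 0.3551]
eef_rot: [-161.1, 88.3, 17.8]
contact_force: [0.6, -0.0, 0.4]
gripper_width: 0.0656
```

```bash
python3 racks.py wrist
python3 - <<'E'
from h import *
cap('wrist','wrist13');cap('scene','scene13')
plan([.5995,.3575,.12],jawdeg=-101)
E
```

```text
wrist centre 0.4412 0.349 size 34 55 width-dir deg -2.3
wrist centre 0.6003 0.3593 size 55 93 width-dir deg 79.3
t 28.33 tcp [0.5243 0.2193 0.3544] jaw -91.0 down [ 0.027  0.008 -1.   ] w 0.0658
turn [ 2.18 -0.32  0.14] rows 3 | shift after turn [11.72 -7.5  -2.37] rows 12 | shift before turn [11.87 -6.87 -3.33]
```

View pics/scene13.png

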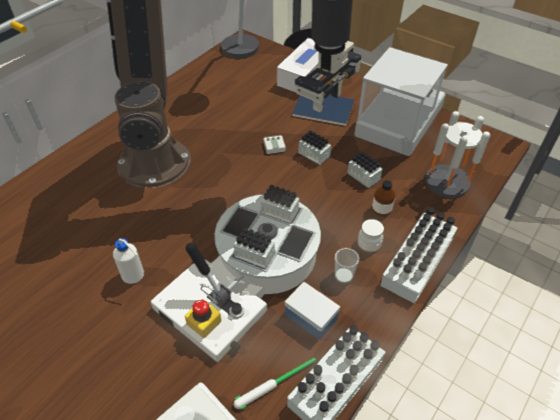

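View pics/wrist13.png

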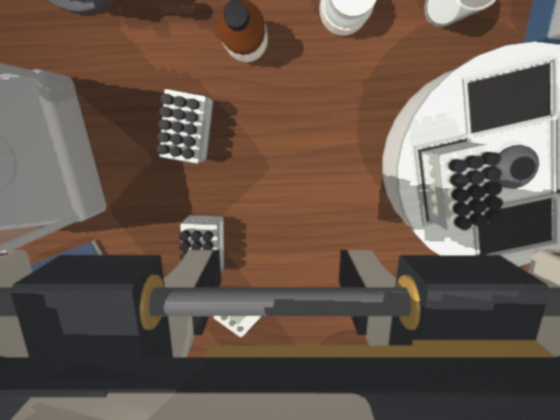

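Run:
```python
from h import *
for n in ['scene','side','wrist']:
    p,d=cap(n); W=cloud(n,d); x,y,z=[W[...,i] for i in range(3)]
    if n=='wrist': W[250:]=np.nan
    m=(x>.5)&(x<.68)&(y>.38)&(y<.6)&(z>.06); k=W[m]
    print(n,len(k), [ (round(a,2),np.round(np.percentile(k[(k[:,0]>a)&(k[:,0]<a+.03),1],[0,2]),3)) for a in (.5,.53,.56,.59,.62,.65) if ((k[:,0]>a)&(k[:,0]<a+.03)).sum()>3], np.percentile(k[:,2],[2,50,98]))
```

```text
scene 3504 [(0.5, array([0.508, 0.516])), (0.53, array([0.514, 0.518])), (0.56, array([0.38 , 0.387])), (0.59, array([0.38 , 0.386])), (0.62, array([0.381, 0.526])), (0.65, array([0.524, 0.531]))] [0.06340149 0.17479692 0.24527212]
side 3132 [(0.5, array([0.51 , 0.516])), (0.53, array([0.509, 0.519])), (0.56, array([0.381, 0.386])), (0.59, array([0.38 , 0.521])), (0.62, array([0.384, 0.527])), (0.65, array([0.524, 0.531]))] [0.06409108 0.16280786 0.24263437]
wrist 9043 [(0.5, array([0.512, 0.516])), (0.53, array([0.516, 0.518])), (0.56, array([0.38 , 0.382])), (0.59, array([0.38 , 0.382])), (0.62, array([0.38 , 0.527])), (0.65, array([0.527, 0.529]))] [0.06187365 0.10434202 0.16820848]
```

Request:
{"api": "arm_command", "payload": {"plan": [{"dx":0.5,"dy":-0.5,"dz":-0.3,"wx":0.73,"wy":-0.1,"wz":0.05},{"dx":0.9,"dy":-0.9,"dz":-0.35,"wx":0.73,"wy":-0.1,"wz":0.05},{"dx":1,"dy":-0.9,"dz":-0.35,"wx":0.72,"wy":-0.1,"wz":0.05},{"dx":1,"dy":-0.9,"dz":-0.3,"wx":0,"wy":0,"wz":0},{"dx":1,"dy":-0.9,"dz":-0.3,"wx":0,"wy":0,"wz":0},{"dx":1,"dy":-0.9,"dz":-0.3,"wx":0,"wy":0,"wz":0},{"dx":1,"dy":-0.9,"dz":-0.3,"wx":0,"wy":0,"wz":0},{"dx":1,"dy":-0.8,"dz":-0.3,"wx":0,"wy":0,"wz":0},{"dx":1,"dy":-0.6,"dz":0,"wx":0,"wy":0,"wz":0},{"dx":1,"dy":0,"dz":0,"wx":0,"wy":0,"wz":0},{"dx":1,"dy":0,"dz":0,"wx":0,"wy":0,"wz":0},{"dx":0.8,"dy":0,"dz":0,"wx":0,"wy":0,"wz":0}], "fingers": -1}}

```text
time_s: 29.48
tcp_pos: [0.6105, 0.35, 0.134]
eef_rot: [-141.6, 89.0, 26.0]
contact_force: [-0.5, -0.0, -0.7]
gripper_width: 0.0875
```

```bash
python3 look.py scene,side rack1
python3 - <<'E'
from h import *
plan([.600,.3585,.0355],jawdeg=-101)
E
```

```text
scene rack1 [361.3 175.6] 0.97 [0.5959 0.3631 0.    ]
scene rack1 [282.  209.3] 0.75 [0.4765 0.0894 0.    ]
scene rack1 [250.1 253.5] 0.64 [ 0.5046 -0.1024  0.    ]
scene rack1 [313.8 155.8] 0.61 [0.4177 0.3495 0.    ]
side rack1 [278.3 209.6] 0.95 [0.5939 0.1187 0.    ]
side rack1 [243.5 170.7] 0.8 [0.602  0.3469 0.    ]
side rack1 [182.6 186.5] 0.76 [0.4088 0.3612 0.    ]
side rack1 [330.4 242.1] 0.65 [ 0.6381 -0.0668  0.    ]
t 29.68 tcp [0.611  0.3503 0.1364] jaw -102.3 down [ 0.017  0.008 -1.   ] w 0.0877
turn [-0.29 -0.18  0.14] rows 1 | shift after turn [ 5.04 -0.3   0.62] rows 6 | shift before turn [ 5.04 -0.23  0.7 ]
```

Request:
{"api": "arm_command", "payload": {"plan": [{"dx":0.2,"dy":-0.25,"dz":0.6,"wx":-0.29,"wy":-0.18,"wz":0.14},{"dx":0.8,"dy":-0.05,"dz":0.05,"wx":0,"wy":0,"wz":0},{"dx":1,"dy":0,"dz":0,"wx":0,"wy":0,"wz":0},{"dx":1,"dy":0,"dz":0,"wx":0,"wy":0,"wz":0},{"dx":0.9,"dy":0,"dz":0,"wx":0,"wy":0,"wz":0},{"dx":0.7,"dy":0,"dz":0,"wx":0,"wy":0,"wz":0}]}}

```text
time_s: 30.18
tcp_pos: [0.6057, 0.3657, 0.0587]
eef_rot: [-127.4, 88.7, 41.9]
contact_force: [-1.2, -0.1, -0.7]
gripper_width: 0.0876
```

Run:
```python
from h import *
plan([.600,.3585,.0355],jawdeg=-101)
```

```text
t 30.18 tcp [0.6057 0.3657 0.0587] jaw -100.7 down [ 0.017  0.015 -1.   ] w 0.0876
turn [ 0.07 -0.17  0.23] rows 1 | shift after turn [1.16 0.41 0.21] rows 2 | shift before turn [1.15 0.43 0.23]
```

Request:
{"api": "arm_command", "payload": {"plan": [{"dx":0.2,"dy":0.42,"dz":0.22,"wx":0.07,"wy":-0.17,"wz":0.23},{"dx":0.5,"dy":0,"dz":0,"wx":0,"wy":0,"wz":0},{"dx":0.4,"dy":0,"dz":0,"wx":0,"wy":0,"wz":0}]}}

```text
time_s: 30.43
tcp_pos: [0.5998, 0.3592, 0.0386]
eef_rot: [-132.8, 89.9, 36.2]
contact_force: [-0.4, -0.3, -0.4]
gripper_width: 0.0876
```

Run:
```python
from h import *
plan([.600,.3585,.0355],jawdeg=-101)
```

```text
t 30.43 tcp [0.5998 0.3592 0.0386] jaw -100.9 down [ 0.001  0.001 -1.   ] w 0.0876
turn [ 0.02 -0.01  0.01] rows 1 | shift after turn [ 0.15  0.03 -0.02] rows 1 | shift before turn [ 0.15  0.03 -0.02]
```

Request:
{"api": "arm_command", "payload": {"plan": [{"dx":0.15,"dy":0.03,"dz":0,"wx":0,"wy":0,"wz":0},{"dx":0,"dy":0,"dz":0,"wx":0,"wy":0,"wz":0},{"dx":0,"dy":0,"dz":0,"wx":0,"wy":0,"wz":0},{"dx":0,"dy":0,"dz":0,"wx":0,"wy":0,"wz":0},{"dx":0,"dy":0,"dz":0,"wx":0,"wy":0,"wz":0},{"dx":0,"dy":0,"dz":0,"wx":0,"wy":0,"wz":0}], "fingers": 1}}

```text
time_s: 30.93
tcp_pos: [0.6007, 0.3599, 0.0374]
eef_rot: [-125.7, 89.7, 43.4]
contact_force: [0.4, 0.7, -3.5]
gripper_width: 0.0559
```

Run:
```python
from h import *
plan([.627,-.057,.24],jawdeg=-167.4); print(np.round(r.get_state()['joints']))
```

```text
t 30.93 tcp [0.6007 0.3599 0.0374] jaw -100.9 down [ 0.003  0.003 -1.   ] w 0.0559
turn [14.51 -0.    0.06] rows 15 | shift after turn [-10.13   3.27 -20.63] rows 21 | shift before turn [-10.19  20.19  -5.25]
[ 47.  32.  -9.   0. -49.  32.]
```

Request:
{"api": "arm_command", "payload": {"plan": [{"dx":-0.5,"dy":0,"dz":0,"wx":0,"wy":0,"wz":0},{"dx":-1,"dy":0,"dz":0,"wx":0,"wy":0,"wz":0},{"dx":-1,"dy":0,"dz":0,"wx":0,"wy":0,"wz":0},{"dx":-1,"dy":0,"dz":0,"wx":0.5,"wy":0,"wz":0},{"dx":-1,"dy":0,"dz":0,"wx":1,"wy":0,"wz":0},{"dx":-1,"dy":0,"dz":0,"wx":1,"wy":0,"wz":0},{"dx":-1,"dy":0,"dz":0,"wx":1,"wy":0,"wz":0},{"dx":-1,"dy":0.5,"dz":0,"wx":1,"wy":0,"wz":0},{"dx":-1,"dy":0.6,"dz":-0.3,"wx":1,"wy":0,"wz":0},{"dx":-1,"dy":0.6,"dz":-0.5,"wx":1,"wy":0,"wz":0},{"dx":-1,"dy":0.5,"dz":-0.6,"wx":1,"wy":0,"wz":0},{"dx":-0.2,"dy":0.5,"dz":-0.7,"wx":1,"wy":0,"wz":0},{"dx":0,"dy":0.4,"dz":-0.8,"wx":1,"wy":0,"wz":0},{"dx":0,"dy":0.4,"dz":-0.9,"wx":1,"wy":0,"wz":0},{"dx":0,"dy":0.3,"dz":-0.9,"wx":1,"wy":0,"wz":0},{"dx":0,"dy":0.2,"dz":-1,"wx":1,"wy":0,"wz":0},{"dx":0,"dy":0.1,"dz":-1,"wx":1,"wy":0,"wz":0},{"dx":0,"dy":0,"dz":-1,"wx":1,"wy":0,"wz":0},{"dx":0,"dy":0,"dz":-1,"wx":0,"wy":0,"wz":0}]}}

```text
time_s: 32.52
tcp_pos: [0.6206, 0.1448, 0.2714]
eef_rot: [81.5, 89.8, -179.1]
contact_force: [0.0, -0.7, -3.0]
gripper_width: 0.056
```

Run:
```python
from h import *
plan([.627,-.057,.23],jawdeg=-167.4); print(np.round(r.get_state()['joints']))
```

```text
t 32.52 tcp [0.6206 0.1448 0.2714] jaw -170.5 down [-0.004 -0.    -1.   ] w 0.056
turn [-0.68  0.01 -0.05] rows 1 | shift after turn [ 2.07  1.89 -9.92] rows 10 | shift before turn [  2.07   1.33 -10.01]
[ 31.  16.  -1.  -0. -73. -21.]
```

Request:
{"api": "arm_command", "payload": {"plan": [{"dx":0,"dy":0.15,"dz":-1,"wx":-0.34,"wy":0,"wz":0},{"dx":0,"dy":0.18,"dz":-1,"wx":-0.34,"wy":0,"wz":0},{"dx":0,"dy":0.2,"dz":-1,"wx":0,"wy":0,"wz":0},{"dx":0,"dy":0.2,"dz":-1,"wx":0,"wy":0,"wz":0},{"dx":0,"dy":0.2,"dz":-1,"wx":0,"wy":0,"wz":0},{"dx":0,"dy":0.2,"dz":-1,"wx":0,"wy":0,"wz":0},{"dx":0.3,"dy":0.2,"dz":-1,"wx":0,"wy":0,"wz":0},{"dx":0.5,"dy":0.2,"dz":-1,"wx":0,"wy":0,"wz":0},{"dx":0.5,"dy":0.2,"dz":-0.9,"wx":0,"wy":0,"wz":0},{"dx":0.5,"dy":0.1,"dz":-0.5,"wx":0,"wy":0,"wz":0},{"dx":0,"dy":0,"dz":0,"wx":0,"wy":0,"wz":0}]}}

```text
time_s: 33.43
tcp_pos: [0.6179, -0.0613, 0.2402]
eef_rot: [63.1, 89.7, 165.5]
contact_force: [-0.3, 0.1, -4.9]
gripper_width: 0.0555
```

Run:
```python
from h import *
plan([.627,-.057,.134],jawdeg=-167.4)
p,d=cap('wrist','wrist14')
```

```text
t 33.43 tcp [ 0.6179 -0.0613  0.2402] jaw -167.6 down [-0.006  0.001 -1.   ] w 0.0555
turn [-0.04  0.03 -0.06] rows 1 | shift after turn [ 5.31 -0.49  0.11] rows 6 | shift before turn [ 5.31 -0.52  0.1 ]
```

View pics/wrist14.png

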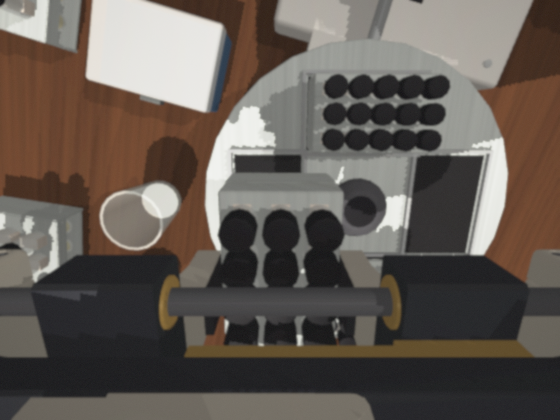

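Request:
{"api": "arm_command", "payload": {"plan": [{"dx":0,"dy":-0.5,"dz":0.1,"wx":0,"wy":0,"wz":-0.05},{"dx":0.6,"dy":0,"dz":0,"wx":0,"wy":0,"wz":0},{"dx":1,"dy":0,"dz":0,"wx":0,"wy":0,"wz":0},{"dx":1,"dy":0,"dz":0,"wx":0,"wy":0,"wz":0},{"dx":0.8,"dy":0,"dz":0,"wx":0,"wy":0,"wz":0},{"dx":0.4,"dy":0,"dz":0,"wx":0,"wy":0,"wz":0},{"dx":0,"dy":0,"dz":0,"wx":0,"wy":0,"wz":0}]}}

```text
time_s: 34.07
tcp_pos: [0.631, -0.0504, 0.1633]
eef_rot: [-68.4, 89.6, 34.3]
contact_force: [0.3, -0.2, -2.6]
gripper_width: 0.0557
```

Run:
```python
from h import *
plan([.627,-.057,.134],jawdeg=-167.4)
```

```text
t 34.07 tcp [ 0.631  -0.0504  0.1633] jaw -167.3 down [ 0.006  0.004 -1.   ] w 0.0557
turn [0.02 0.03 0.08] rows 1 | shift after turn [ 1.46  0.27 -0.28] rows 2 | shift before turn [ 1.46  0.28 -0.28]
```

Request:
{"api": "arm_command", "payload": {"plan": [{"dx":0.2,"dy":0.27,"dz":-0.28,"wx":0.02,"wy":0.03,"wz":0.08},{"dx":0.4,"dy":0,"dz":0,"wx":0,"wy":0,"wz":0},{"dx":0.3,"dy":0,"dz":0,"wx":0,"wy":0,"wz":0}]}}

```text
time_s: 34.32
tcp_pos: [0.6283, -0.0562, 0.1462]
eef_rot: [-108.8, 89.8, -6.1]
contact_force: [0.4, -0.3, -3.0]
gripper_width: 0.0558
```

Run:
```python
from h import *
plan([.627,-.057,.134],jawdeg=-167.4)
```

```text
t 34.32 tcp [ 0.6283 -0.0562  0.1462] jaw -167.3 down [ 0.003 -0.    -1.   ] w 0.0558
turn [ 0.03 -0.01  0.03] rows 1 | shift after turn [ 0.61  0.07 -0.03] rows 1 | shift before turn [ 0.61  0.07 -0.03]
```

Request:
{"api": "arm_command", "payload": {"plan": [{"dx":0.25,"dy":0.05,"dz":-0.03,"wx":0,"wy":0,"wz":0.03},{"dx":0.25,"dy":0,"dz":0,"wx":0,"wy":0,"wz":0},{"dx":0.1,"dy":0,"dz":0,"wx":0,"wy":0,"wz":0},{"dx":0.05,"dy":0,"dz":0,"wx":0,"wy":0,"wz":0}]}}

```text
time_s: 34.65
tcp_pos: [0.6277, -0.0572, 0.1341]
eef_rot: [-139.8, 89.9, -37.0]
contact_force: [-5.6, 3.9, 11.9]
gripper_width: 0.0557
```

Run:
```python
from h import *
plan([.627,-.057,.134],jawdeg=-167.4);print(r.get_state()['contact_force'])
```

```text
t 34.65 tcp [ 0.6277 -0.0572  0.1341] jaw -167.3 down [ 0.002 -0.001 -1.   ] w 0.0557
turn [ 0.03 -0.02  0.02] rows 1 | shift after turn [0.   0.03 0.02] rows 1 | shift before turn [0.   0.03 0.02]
[-5.58016547  3.85226852 11.88364472]
```

Request:
{"api": "arm_command", "payload": {"plan": [{"dx":0,"dy":0,"dz":0,"wx":0,"wy":0,"wz":0},{"dx":0,"dy":0,"dz":0,"wx":0,"wy":0,"wz":0},{"dx":0,"dy":0,"dz":0,"wx":0,"wy":0,"wz":0},{"dx":-0.5,"dy":0,"dz":0,"wx":0,"wy":0,"wz":0},{"dx":-1,"dy":0,"dz":0,"wx":0,"wy":0,"wz":0},{"dx":-1,"dy":0,"dz":0,"wx":0,"wy":0,"wz":0},{"dx":-1,"dy":0,"dz":0,"wx":0,"wy":0,"wz":0},{"dx":-1,"dy":0,"dz":0,"wx":0,"wy":0,"wz":0},{"dx":-1,"dy":0,"dz":0,"wx":0,"wy":0,"wz":0},{"dx":-1,"dy":0,"dz":0.5,"wx":0,"wy":0,"wz":0},{"dx":-1,"dy":0.2,"dz":0.8,"wx":0,"wy":0,"wz":0},{"dx":-1,"dy":0.3,"dz":0.9,"wx":0,"wy":0,"wz":0},{"dx":-0.6,"dy":0.4,"dz":0.9,"wx":0,"wy":0,"wz":0},{"dx":0,"dy":0.4,"dz":0.9,"wx":0,"wy":0,"wz":0},{"dx":0,"dy":0.4,"dz":0.9,"wx":0,"wy":0,"wz":0},{"dx":0,"dy":0.4,"dz":0.9,"wx":0,"wy":0,"wz":0},{"dx":0,"dy":0.4,"dz":0.9,"wx":0,"wy":0,"wz":0},{"dx":0,"dy":0.4,"dz":0.9,"wx":0,"wy":0,"wz":0},{"dx":0,"dy":0.4,"dz":0.9,"wx":0,"wy":0,"wz":0},{"dx":0,"dy":0.4,"dz":0.9,"wx":0,"wy":0,"wz":0}], "fingers": -0.5}}

```text
time_s: 36.32
tcp_pos: [0.5133, 0.1117, 0.342]
eef_rot: [-100.3, 88.7, 2.1]
contact_force: [0.1, 0.3, 0.9]
gripper_width: 0.0659
```

Run:
```python
from h import *
plan([.43,.25,.33],jawdeg=-90)
p,d=cap('scene','scene15'); cap('wrist','wrist15')
```

```text
t 36.32 tcp [0.5133 0.1117 0.342 ] jaw -167.6 down [ 0.023  0.001 -1.   ] w 0.0659
turn [-16.93  -0.24   0.2 ] rows 17 | shift after turn [ 0.6  -6.91  4.17] rows 7 | shift before turn [0.51 2.6  7.65]
```

View pics/scene15.png

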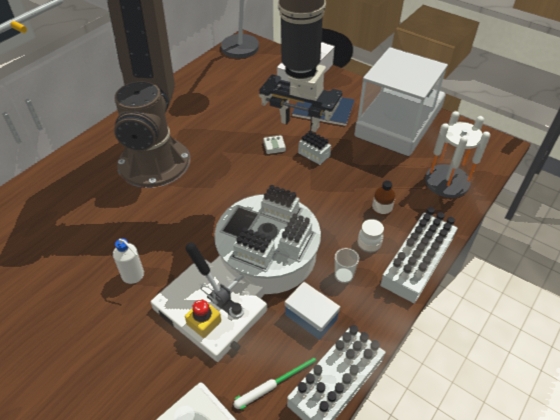

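View pics/wrist15.png

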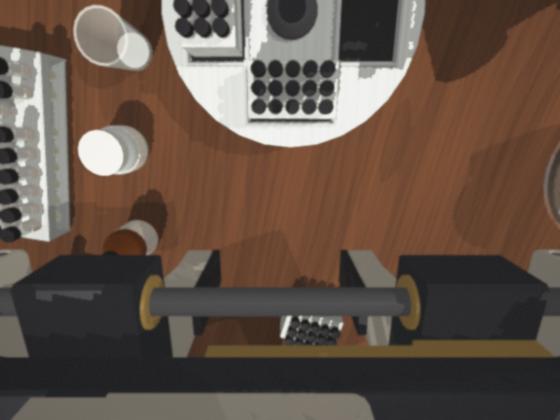

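Request:
{"api": "arm_command", "payload": {"plan": [{"dx":0,"dy":0.3,"dz":0.9,"wx":-0.5,"wy":0,"wz":0},{"dx":0,"dy":0.3,"dz":1,"wx":-0.8,"wy":0,"wz":0},{"dx":0,"dy":0.2,"dz":1,"wx":-1,"wy":0,"wz":0},{"dx":0,"dy":0.1,"dz":1,"wx":-1,"wy":0,"wz":0},{"dx":0,"dy":0,"dz":1,"wx":-1,"wy":0,"wz":0},{"dx":0,"dy":-0.1,"dz":1,"wx":-1,"wy":0,"wz":0},{"dx":0,"dy":-0.2,"dz":0.9,"wx":-1,"wy":0,"wz":0},{"dx":0,"dy":-0.2,"dz":0.8,"wx":-1,"wy":0,"wz":0},{"dx":0,"dy":0,"dz":0,"wx":-1,"wy":0,"wz":0},{"dx":0,"dy":0,"dz":0,"wx":-1,"wy":0,"wz":0},{"dx":-0.1,"dy":0,"dz":0,"wx":-1,"wy":0,"wz":0},{"dx":-0.1,"dy":0,"dz":0,"wx":-1,"wy":0,"wz":0},{"dx":-0.1,"dy":0,"dz":0,"wx":-1,"wy":0,"wz":0},{"dx":-0.1,"dy":0,"dz":0,"wx":-1,"wy":0,"wz":0},{"dx":-0.1,"dy":0,"dz":0,"wx":-1,"wy":0,"wz":0},{"dx":-0.1,"dy":0,"dz":0,"wx":-1,"wy":0,"wz":0},{"dx":-0.1,"dy":0,"dz":0,"wx":-1,"wy":0,"wz":0},{"dx":0,"dy":0,"dz":0,"wx":-0.6,"wy":-0.2,"wz":0.2}], "fingers": -1}}

```text
time_s: 37.92
tcp_pos: [0.439, 0.2498, 0.3706]
eef_rot: [162.3, 88.6, -14.0]
contact_force: [0.4, -0.3, 0.3]
gripper_width: 0.0874
```

```bash
python3 racks.py wrist;python3 - <<'E'
from h import *
plan([.412,.3495,.12],jawdeg=-91.5)
p,d=cap('wrist','wrist16')
E
```

```text
wrist centre 0.4145 0.349 size 54 87 width-dir deg -90.0
t 37.97 tcp [0.4393 0.2502 0.3701] jaw -86.1 down [ 0.022 -0.009 -1.   ] w 0.0877
turn [ 1.17 -0.27 -0.11] rows 2 | shift after turn [12.5  -4.93  1.49] rows 13 | shift before turn [12.43 -5.17  1.29]
```

View pics/wrist16.png

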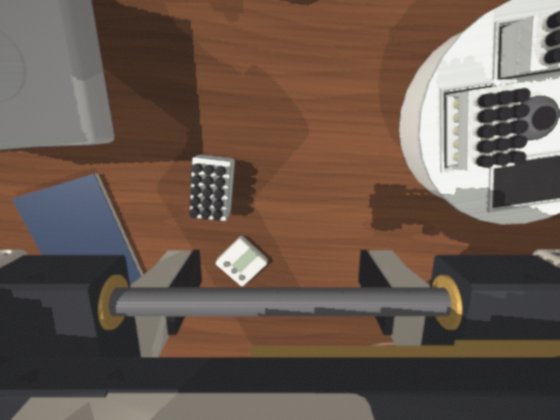

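Request:
{"api": "arm_command", "payload": {"plan": [{"dx":0.5,"dy":-0.6,"dz":0.2,"wx":0.65,"wy":-0.14,"wz":-0.06},{"dx":1,"dy":-0.9,"dz":0.25,"wx":0.65,"wy":-0.13,"wz":-0.05},{"dx":1,"dy":-0.9,"dz":0.25,"wx":0,"wy":0,"wz":0},{"dx":1,"dy":-0.9,"dz":0.25,"wx":0,"wy":0,"wz":0},{"dx":1,"dy":-0.9,"dz":0.25,"wx":0,"wy":0,"wz":0},{"dx":1,"dy":-0.6,"dz":0.2,"wx":0,"wy":0,"wz":0},{"dx":1,"dy":0,"dz":0,"wx":0,"wy":0,"wz":0},{"dx":1,"dy":0,"dz":0,"wx":0,"wy":0,"wz":0},{"dx":1,"dy":0,"dz":0,"wx":0,"wy":0,"wz":0},{"dx":1,"dy":0,"dz":0,"wx":0,"wy":0,"wz":0},{"dx":1,"dy":0,"dz":0,"wx":0,"wy":0,"wz":0},{"dx":0.8,"dy":0,"dz":0,"wx":0,"wy":0,"wz":0}]}}

```text
time_s: 39.02
tcp_pos: [0.4208, 0.354, 0.1427]
eef_rot: [-125.6, 88.7, 49.9]
contact_force: [-0.6, 0.3, -0.3]
gripper_width: 0.0875
```

```bash
python3 racks.py side; python3 racks.py scene;python3 - <<'E'
from h import *
plan([.413,.3495,.0355],jawdeg=-92.5)
E
```

```text
side centre 0.4121 0.3467 size 53 91 width-dir deg 85.1
scene centre 0.4135 0.3465 size 51 89 width-dir deg -90.0
t 39.12 tcp [0.42   0.3527 0.1415] jaw -94.6 down [ 0.012  0.014 -1.   ] w 0.0874
turn [-0.45 -0.14  0.18] rows 1 | shift after turn [5.3  0.18 0.34] rows 6 | shift before turn [5.29 0.27 0.39]
```

Request:
{"api": "arm_command", "payload": {"plan": [{"dx":0.3,"dy":0.25,"dz":0.35,"wx":-0.45,"wy":-0.14,"wz":0.18},{"dx":0.8,"dy":0,"dz":0,"wx":0,"wy":0,"wz":0},{"dx":0.9,"dy":0,"dz":0,"wx":0,"wy":0,"wz":0},{"dx":0.9,"dy":0,"dz":0,"wx":0,"wy":0,"wz":0},{"dx":0.9,"dy":0,"dz":0,"wx":0,"wy":0,"wz":0},{"dx":0.5,"dy":0,"dz":0,"wx":0,"wy":0,"wz":0}]}}

```text
time_s: 39.62
tcp_pos: [0.4181, 0.3536, 0.0628]
eef_rot: [-127.8, 89.1, 49.4]
contact_force: [1.0, -0.8, 0.7]
gripper_width: 0.0877
```

Run:
```python
from h import *
plan([.413,.3488,.0355],jawdeg=-92.5)
```

```text
t 39.62 tcp [0.4181 0.3536 0.0628] jaw -92.8 down [ 0.01   0.012 -1.   ] w 0.0877
turn [-0.06 -0.12  0.15] rows 1 | shift after turn [1.36 0.25 0.24] rows 2 | shift before turn [1.36 0.27 0.26]
```

Request:
{"api": "arm_command", "payload": {"plan": [{"dx":0.3,"dy":0.25,"dz":0.25,"wx":0,"wy":-0.12,"wz":0.15},{"dx":0.6,"dy":0,"dz":0,"wx":0,"wy":0,"wz":0},{"dx":0.3,"dy":0,"dz":0,"wx":0,"wy":0,"wz":0}]}}

```text
time_s: 39.87
tcp_pos: [0.4136, 0.3494, 0.0398]
eef_rot: [-119.3, 90.0, 57.8]
contact_force: [1.0, 0.7, -0.6]
gripper_width: 0.0874
```

Run:
```python
from h import *
plan([.413,.3488,.0355],jawdeg=-92.5)
```

```text
t 39.87 tcp [0.4136 0.3494 0.0398] jaw -92.9 down [ 0.     0.001 -1.   ] w 0.0874
turn [-0.09 -0.    0.01] rows 1 | shift after turn [0.22 0.03 0.03] rows 1 | shift before turn [0.22 0.03 0.03]
```

Request:
{"api": "arm_command", "payload": {"plan": [{"dx":0.22,"dy":0.03,"dz":0.03,"wx":0,"wy":0,"wz":0},{"dx":0,"dy":0,"dz":0,"wx":0,"wy":0,"wz":0},{"dx":0,"dy":0,"dz":0,"wx":0,"wy":0,"wz":0},{"dx":0,"dy":0,"dz":0,"wx":0,"wy":0,"wz":0},{"dx":0,"dy":0,"dz":0,"wx":0,"wy":0,"wz":0},{"dx":0,"dy":0,"dz":0,"wx":0,"wy":0,"wz":0}], "fingers": 1}}

```text
time_s: 40.37
tcp_pos: [0.4139, 0.3505, 0.038]
eef_rot: [-121.0, 89.8, 56.0]
contact_force: [0.2, 0.6, -3.7]
gripper_width: 0.0556
```

Run:
```python
from h import *
plan([.4635,-.0935,.24],jawdeg=-167.4); print(np.round(r.get_state()['joints']))
```

```text
t 40.37 tcp [0.4139 0.3505 0.038 ] jaw -92.9 down [ 0.002  0.003 -1.   ] w 0.0556
turn [1.625e+01 1.000e-02 5.000e-02] rows 17 | shift after turn [-10.1    2.42 -22.21] rows 23 | shift before turn [-10.17  22.01  -3.63]
[ 61.  20. -30.   0. -39.  26.]
```

Request:
{"api": "arm_command", "payload": {"plan": [{"dx":-0.5,"dy":0,"dz":0,"wx":0,"wy":0,"wz":0},{"dx":-1,"dy":0,"dz":0,"wx":0,"wy":0,"wz":0},{"dx":-1,"dy":0,"dz":0,"wx":0.5,"wy":0,"wz":0},{"dx":-1,"dy":0,"dz":0,"wx":1,"wy":0,"wz":0},{"dx":-1,"dy":0,"dz":-0.2,"wx":1,"wy":0,"wz":0},{"dx":-1,"dy":0.3,"dz":-0.3,"wx":1,"wy":0,"wz":0},{"dx":-1,"dy":0.5,"dz":-0.4,"wx":1,"wy":0,"wz":0},{"dx":-1,"dy":0.5,"dz":-0.5,"wx":1,"wy":0,"wz":0},{"dx":-1,"dy":0.5,"dz":-0.6,"wx":1,"wy":0,"wz":0},{"dx":-1,"dy":0.5,"dz":-0.7,"wx":1,"wy":0,"wz":0},{"dx":-0.8,"dy":0.4,"dz":-0.7,"wx":1,"wy":0,"wz":0},{"dx":-0.2,"dy":0.4,"dz":-0.8,"wx":1,"wy":0,"wz":0},{"dx":0,"dy":0.3,"dz":-0.9,"wx":1,"wy":0,"wz":0},{"dx":0,"dy":0.3,"dz":-0.9,"wx":1,"wy":0,"wz":0},{"dx":0,"dy":0.2,"dz":-0.9,"wx":1,"wy":0,"wz":0},{"dx":0,"dy":0.1,"dz":-1,"wx":1,"wy":0,"wz":0},{"dx":0,"dy":0.1,"dz":-1,"wx":1,"wy":0,"wz":0},{"dx":0,"dy":0.1,"dz":-1,"wx":1,"wy":0,"wz":0},{"dx":0,"dy":0.1,"dz":-1,"wx":0,"wy":0,"wz":0}]}}

```text
time_s: 41.95
tcp_pos: [0.4875, 0.1076, 0.2685]
eef_rot: [101.0, 89.6, -156.5]
contact_force: [0.1, 0.3, -3.1]
gripper_width: 0.0556
```

Run:
```python
from h import *
plan([.4635,-.0935,.24],jawdeg=-167.4); print(np.round(r.get_state()['joints']))
```

```text
t 41.95 tcp [0.4875 0.1076 0.2685] jaw -167.5 down [-0.006 -0.003 -1.   ] w 0.0556
turn [-0.02 -0.01 -0.08] rows 1 | shift after turn [ 1.42  3.37 -9.55] rows 10 | shift before turn [ 1.46  3.34 -9.56]
[ 35.   3. -18.  -0. -70. -22.]
```

Request:
{"api": "arm_command", "payload": {"plan": [{"dx":0,"dy":0.35,"dz":-1,"wx":0,"wy":0,"wz":-0.08},{"dx":0,"dy":0.35,"dz":-1,"wx":0,"wy":0,"wz":0},{"dx":0,"dy":0.35,"dz":-1,"wx":0,"wy":0,"wz":0},{"dx":0,"dy":0.35,"dz":-1,"wx":0,"wy":0,"wz":0},{"dx":0,"dy":0.35,"dz":-1,"wx":0,"wy":0,"wz":0},{"dx":0.2,"dy":0.35,"dz":-1,"wx":0,"wy":0,"wz":0},{"dx":0.2,"dy":0.35,"dz":-1,"wx":0,"wy":0,"wz":0},{"dx":0.3,"dy":0.35,"dz":-0.9,"wx":0,"wy":0,"wz":0},{"dx":0.3,"dy":0.3,"dz":-0.6,"wx":0,"wy":0,"wz":0},{"dx":0.3,"dy":0,"dz":-0.2,"wx":0,"wy":0,"wz":0},{"dx":0,"dy":0,"dz":0,"wx":0,"wy":0,"wz":0}]}}

```text
time_s: 42.87
tcp_pos: [0.4528, -0.0899, 0.2461]
eef_rot: [73.4, 89.7, 175.5]
contact_force: [-0.6, 1.3, -3.9]
gripper_width: 0.0556
```

Run:
```python
from h import *
plan([.4635,-.0935,.135],jawdeg=-167.4); cap('wrist','wrist17')
```

```text
t 42.87 tcp [ 0.4528 -0.0899  0.2461] jaw -167.9 down [-0.005  0.    -1.   ] w 0.0556
turn [-0.11  0.02 -0.06] rows 1 | shift after turn [ 5.55 -0.48 -0.29] rows 6 | shift before turn [ 5.55 -0.51 -0.3 ]
```

View pics/wrist17.png

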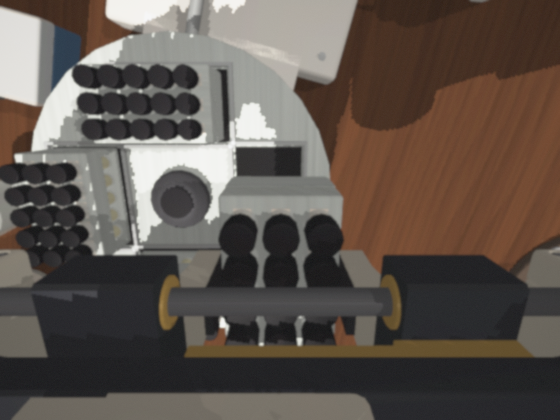

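Request:
{"api": "arm_command", "payload": {"plan": [{"dx":0,"dy":-0.45,"dz":-0.3,"wx":-0.11,"wy":0,"wz":-0.06},{"dx":0.6,"dy":0,"dz":0,"wx":0,"wy":0,"wz":0},{"dx":1,"dy":0,"dz":0,"wx":0,"wy":0,"wz":0},{"dx":1,"dy":0,"dz":0,"wx":0,"wy":0,"wz":0},{"dx":0.8,"dy":0,"dz":0,"wx":0,"wy":0,"wz":0},{"dx":0.5,"dy":0,"dz":0,"wx":0,"wy":0,"wz":0},{"dx":0,"dy":0,"dz":0,"wx":0,"wy":0,"wz":0}]}}

```text
time_s: 43.5
tcp_pos: [0.4708, -0.0895, 0.1704]
eef_rot: [-89.2, 89.4, 13.9]
contact_force: [0.3, 0.4, -2.6]
gripper_width: 0.056
```

Run:
```python
from h import *
plan([.4635,-.0935,.135],jawdeg=-167.4)
```

```text
t 43.5 tcp [ 0.4708 -0.0895  0.1704] jaw -166.9 down [ 0.01   0.002 -1.   ] w 0.056
turn [0.12 0.   0.13] rows 1 | shift after turn [ 1.77  0.4  -0.12] rows 2 | shift before turn [ 1.76  0.42 -0.11]
```

Request:
{"api": "arm_command", "payload": {"plan": [{"dx":0.2,"dy":0.35,"dz":-0.15,"wx":0.12,"wy":0,"wz":0.13},{"dx":0.5,"dy":0,"dz":0,"wx":0,"wy":0,"wz":0},{"dx":0.3,"dy":0,"dz":0,"wx":0,"wy":0,"wz":0}]}}

```text
time_s: 43.75
tcp_pos: [0.4673, -0.093, 0.1516]
eef_rot: [-106.9, 89.9, -4.2]
contact_force: [-1.0, -0.4, -3.4]
gripper_width: 0.0554
```

Run:
```python
from h import *
plan([.4635,-.0935,.135],jawdeg=-167.4)
```

```text
t 43.75 tcp [ 0.4673 -0.093   0.1516] jaw -167.3 down [ 0.003 -0.    -1.   ] w 0.0554
turn [ 0.03 -0.01  0.03] rows 1 | shift after turn [0.83 0.19 0.02] rows 1 | shift before turn [0.83 0.19 0.02]
```

Request:
{"api": "arm_command", "payload": {"plan": [{"dx":0.2,"dy":0.19,"dz":0,"wx":0,"wy":0,"wz":0.03},{"dx":0.3,"dy":0,"dz":0,"wx":0,"wy":0,"wz":0},{"dx":0.2,"dy":0,"dz":0,"wx":0,"wy":0,"wz":0},{"dx":0.1,"dy":0,"dz":0,"wx":0,"wy":0,"wz":0}]}}

```text
time_s: 44.08
tcp_pos: [0.4637, -0.0939, 0.1344]
eef_rot: [-148.1, 89.9, -45.3]
contact_force: [-9.5, 3.2, 30.5]
gripper_width: 0.0555
```

Run:
```python
from h import *
plan([.4635,-.0935,.135],jawdeg=-167.4);print(r.get_state()['contact_force'])
```

```text
t 44.08 tcp [ 0.4637 -0.0939  0.1344] jaw -167.2 down [ 0.001 -0.001 -1.   ] w 0.0555
turn [ 0.03 -0.01  0.01] rows 1 | shift after turn [-0.03  0.01  0.02] rows 1 | shift before turn [-0.03  0.01  0.02]
[-9.47035849  3.23910693 30.47656846]
```

Request:
{"api": "arm_command", "payload": {"plan": [{"dx":0,"dy":0,"dz":0,"wx":0,"wy":0,"wz":0},{"dx":0,"dy":0,"dz":0,"wx":0,"wy":0,"wz":0},{"dx":0,"dy":0,"dz":0,"wx":0,"wy":0,"wz":0},{"dx":-0.5,"dy":0,"dz":0,"wx":0,"wy":0,"wz":0},{"dx":-1,"dy":0,"dz":0,"wx":0,"wy":0,"wz":0},{"dx":-1,"dy":0,"dz":0,"wx":0,"wy":0,"wz":0},{"dx":-1,"dy":0,"dz":0,"wx":0,"wy":0,"wz":0},{"dx":-1,"dy":0,"dz":0,"wx":0,"wy":0,"wz":0},{"dx":-1,"dy":0,"dz":0,"wx":0,"wy":0,"wz":0},{"dx":-1,"dy":0,"dz":0.5,"wx":0,"wy":0,"wz":0},{"dx":-1,"dy":0,"dz":0.9,"wx":0,"wy":0,"wz":0},{"dx":-1,"dy":0,"dz":0.9,"wx":0,"wy":0,"wz":0},{"dx":-0.5,"dy":0,"dz":0.9,"wx":0,"wy":0,"wz":0},{"dx":-0.5,"dy":0,"dz":0.9,"wx":0,"wy":0,"wz":0},{"dx":0,"dy":0,"dz":0.9,"wx":0,"wy":0,"wz":0}], "fingers": -0.5}}

```text
time_s: 45.33
tcp_pos: [0.4435, 0.0043, 0.3391]
eef_rot: [-102.7, 89.2, -0.3]
contact_force: [0.8, 0.9, -0.3]
gripper_width: 0.0656
```

Run:
```python
from h import *
for n in ['scene','side','wrist']:
    p,d=cap(n,n+'18'); W=cloud(n,d); x,y,z=[W[...,i] for i in range(3)]
    if n=='wrist': W[250:]=np.nan
    for i,b in enumerate([(.527,.006),(.5635,-.157),(.627,-.057),(.4635,-.0935)]):
        m=(np.hypot(x-b[0],y-b[1])<.06)&(z>.15)&(z<.19)
        k=W[m]
        if len(k)<60: continue
        k=k[(k[:,2]>.163)]; A=np.c_[k[:,:2]-k[:,:2].mean(0),np.ones(len(k))]; s=np.linalg.lstsq(A,k[:,2],rcond=None)[0]
        (c,sz,a)=cv2.minAreaRect((k[:,:2]*1000).astype(np.float32)); print(n,b,len(k),'c',np.round(c),np.round(sz),round(a,1),'z',np.percentile(k[:,2],[5,50,95]).round(4),'slope',s[:2].round(3))
print(r.get_state()['tcp_pos'])
```

```text
scene (0.527, 0.006) 343 c [526.   9.] [81. 54.] 12.0 z [0.164  0.1679 0.172 ] slope [0.004 0.001]
scene (0.5635, -0.157) 412 c [ 565. -155.] [83. 51.] 11.5 z [0.1641 0.1681 0.1724] slope [0.005 0.004]
scene (0.627, -0.057) 385 c [627. -58.] [50. 88.] 13.5 z [0.1639 0.168  0.1721] slope [0.004 0.006]
scene (0.4635, -0.0935) 356 c [463. -93.] [49. 82.] 12.6 z [0.1639 0.1685 0.1724] slope [-0.007 -0.004]
side (0.527, 0.006) 392 c [528.   6.] [84. 51.] 13.3 z [0.1638 0.1676 0.1699] slope [0.004 0.011]
side (0.5635, -0.157) 489 c [ 567. -157.] [83. 51.] 11.3 z [0.1641 0.1675 0.1699] slope [-0.001  0.006]
side (0.627, -0.057) 411 c [627. -60.] [51. 83.] 13.7 z [0.1637 0.1676 0.1701] slope [0.015 0.008]
side (0.4635, -0.0935) 488 c [464. -94.] [50. 83.] 12.3 z [0.1638 0.1676 0.17  ] slope [0.003 0.003]
wrist (0.527, 0.006) 2584 c [526.   6.] [81. 49.] 12.4 z [0.1653 0.1682 0.1695] slope [-0.001  0.   ]
wrist (0.5635, -0.157) 1569 c [ 562. -142.] [81. 21.] 12.5 z [0.1643 0.1681 0.1695] slope [-0.008  0.031]
wrist (0.627, -0.057) 3495 c [627. -59.] [50. 80.] 12.4 z [0.1643 0.1681 0.1695] slope [0.007 0.   ]
wrist (0.4635, -0.0935) 3062 c [463. -94.] [49. 80.] 12.7 z [0.1668 0.1683 0.1696] slope [-0.002  0.   ]
[0.44267269 0.00442224 0.33695783]
```

View pics/scene18.png

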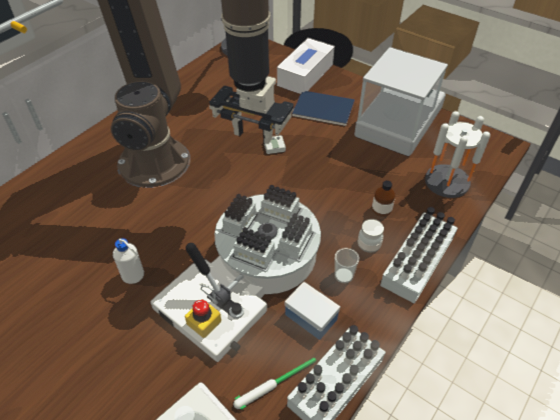

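View pics/wrist18.png

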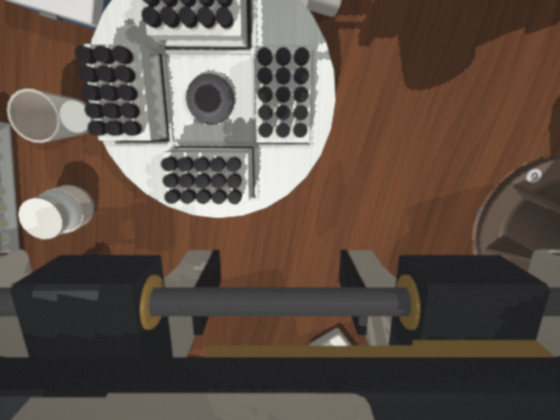

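View pics/side18.png

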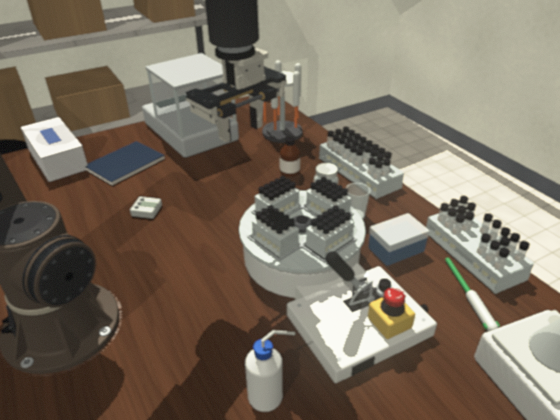

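```bash
python3 look.py wrist release_top;python3 - <<'E'
from h import *
plan([.664,-.294,.2],jawdeg=-3)
E
```

```text
t 45.58 tcp [0.4426 0.0034 0.3362] jaw -167.5 down [ 0.009 -0.001 -1.   ] w 0.066
turn [ 3.39 -0.03  0.11] rows 4 | shift after turn [  6.81 -11.83 -14.27] rows 15 | shift before turn [  6.93  -7.52 -16.89]
```

Request:
{"api": "arm_command", "payload": {"plan": [{"dx":0,"dy":-0.3,"dz":-0.5,"wx":0.85,"wy":0,"wz":0.02},{"dx":0,"dy":-0.5,"dz":-0.9,"wx":0.85,"wy":0,"wz":0.02},{"dx":0,"dy":-0.6,"dz":-1,"wx":0.85,"wy":0,"wz":0.02},{"dx":0,"dy":-0.7,"dz":-1,"wx":0.85,"wy":0,"wz":0.02},{"dx":0,"dy":-0.85,"dz":-1,"wx":0,"wy":0,"wz":0},{"dx":0,"dy":-0.85,"dz":-1,"wx":0,"wy":0,"wz":0},{"dx":0,"dy":-0.85,"dz":-1,"wx":0,"wy":0,"wz":0},{"dx":0,"dy":-0.85,"dz":-1,"wx":0,"wy":0,"wz":0},{"dx":0,"dy":-0.85,"dz":-1,"wx":0,"wy":0,"wz":0},{"dx":0,"dy":-0.85,"dz":-1,"wx":0,"wy":0,"wz":0},{"dx":0,"dy":-0.85,"dz":-1,"wx":0,"wy":0,"wz":0},{"dx":0,"dy":-0.85,"dz":-1,"wx":0,"wy":0,"wz":0},{"dx":0,"dy":-0.85,"dz":-1,"wx":0,"wy":0,"wz":0},{"dx":0,"dy":-0.85,"dz":-1,"wx":0,"wy":0,"wz":0},{"dx":0,"dy":-0.8,"dz":-0.8,"wx":0,"wy":0,"wz":0}], "fingers": -1}}

```text
time_s: 46.83
tcp_pos: [0.6657, -0.3168, 0.3288]
eef_rot: [105.4, 89.5, -169.0]
contact_force: [0.3, 0.2, 1.0]
gripper_width: 0.0878
```

```bash
python3 look.py wrist release_top,lever_hinge,stop_top 19;python3 - <<'E'
from h import *
plan([.664,-.294,.2],jawdeg=-3)
E
```

```text
wrist release_top [315.4 193.9] 0.69 [ 0.6159 -0.2956  0.068 ]
wrist lever_hinge [355.5 195.8] 0.73 [ 0.5617 -0.288   0.065 ]
wrist stop_top [364.5 142.2] 0.95 [ 0.5674 -0.364   0.131 ]
t 47.03 tcp [ 0.6652 -0.3155  0.328 ] jaw 175.5 down [-0.009 -0.001 -1.   ] w 0.0878
turn [-0.32 -0.02 -0.11] rows 1 | shift after turn [6.4  0.12 1.07] rows 7 | shift before turn [6.4  0.08 1.08]
```

View pics/wrist19.png

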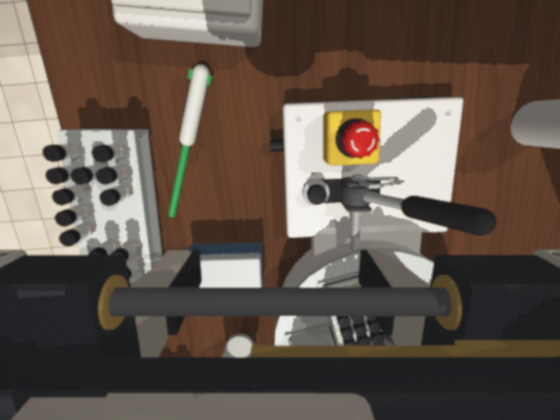

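Request:
{"api": "arm_command", "payload": {"plan": [{"dx":0.5,"dy":0.05,"dz":0.9,"wx":-0.32,"wy":0,"wz":-0.11},{"dx":1,"dy":0,"dz":0.1,"wx":0,"wy":0,"wz":0},{"dx":1,"dy":0,"dz":0,"wx":0,"wy":0,"wz":0},{"dx":1,"dy":0,"dz":0,"wx":0,"wy":0,"wz":0},{"dx":1,"dy":0,"dz":0,"wx":0,"wy":0,"wz":0},{"dx":1,"dy":0,"dz":0,"wx":0,"wy":0,"wz":0},{"dx":1,"dy":0,"dz":0,"wx":0,"wy":0,"wz":0},{"dx":1,"dy":0,"dz":0,"wx":0,"wy":0,"wz":0},{"dx":1,"dy":0,"dz":0,"wx":0,"wy":0,"wz":0},{"dx":0.5,"dy":0,"dz":0,"wx":0,"wy":0,"wz":0}]}}

```text
time_s: 47.87
tcp_pos: [0.6632, -0.2944, 0.1503]
eef_rot: [-109.7, 89.2, -22.5]
contact_force: [-0.1, -0.1, -0.7]
gripper_width: 0.0878
```

Run:
```python
from h import *
plan([.665,-.294,.078],jawdeg=-3); cap('side','side20'); cap('wrist','wrist20'); cap('scene','scene20')
```

```text
t 47.87 tcp [ 0.6632 -0.2944  0.1503] jaw 177.2 down [ 0.013 -0.005 -1.   ] w 0.0878
turn [ 0.04 -0.06  0.17] rows 1 | shift after turn [ 3.61 -0.09  0.03] rows 4 | shift before turn [ 3.61 -0.04  0.04]
```

View pics/side20.png

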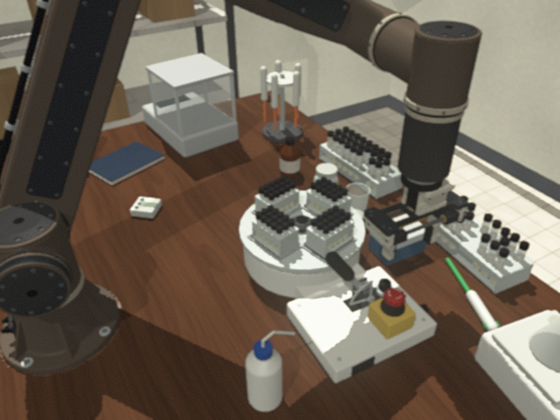

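View pics/scene20.png

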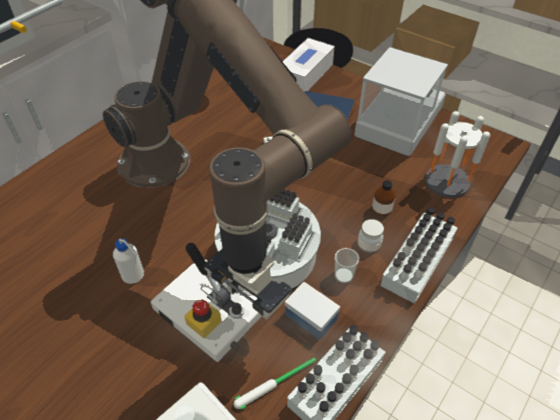

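View pics/wrist20.png

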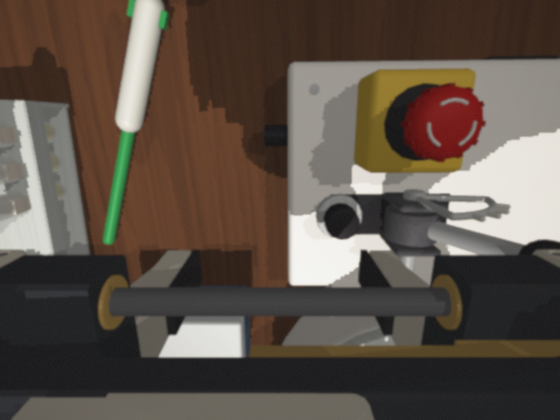

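Run:
```python
from h import *
p,d=cap('wrist'); s=r.get_state(); M=toolR(s).as_matrix(); t=np.array(s['tcp_pos'])
for o in (.044,.051,.065,-.044,-.065):
    X=t+.011*M[:,0]+o*M[:,1]; print(o,X.round(4),np.round(proj('wrist',X)))
W=cloud('wrist',d); x,y,z=[W[...,i] for i in range(3)]
m=(np.hypot(x-.614,y+.293)<.02)&(z>.062)&(z<.075); k=W[m]; print(len(k),k.mean(0),k.min(0),k.max(0))
# finger tip points: depth region
dd=d[250:300,355:420]; print(np.round(d[255:300:8,360:430:8],3))
```

```text
0.044 [ 0.6214 -0.2933  0.142 ] [356. 267.]
0.051 [ 0.6144 -0.2929  0.1419] [368. 267.]
0.065 [ 0.6004 -0.2922  0.1417] [394. 267.]
-0.044 [ 0.7093 -0.2975  0.1435] [196. 267.]
-0.065 [ 0.7302 -0.2985  0.1438] [158. 267.]
877 [ 0.61441471 -0.29409464  0.06701605] [ 0.60132536 -0.30637328  0.06206282] [ 0.62717305 -0.28044731  0.0692834 ]
[[0.171 0.164 0.16  0.159 0.16  0.233 0.232 0.234 0.232]
 [0.17  0.156 0.155 0.15  0.152 0.151 0.249 0.282 0.283]
 [0.171 0.155 0.146 0.15  0.143 0.144 0.143 0.286 0.285]
 [0.172 0.156 0.142 0.139 0.135 0.135 0.136 0.136 0.287]
 [0.091 0.089 0.09  0.091 0.089 0.089 0.091 0.089 0.091]
 [0.087 0.087 0.087 0.086 0.086 0.086 0.086 0.085 0.087]]
```

Request:
{"api": "arm_command", "payload": {"plan": [{"dx":0.7,"dy":-0.04,"dz":0.04,"wx":0,"wy":-0.06,"wz":0.17},{"dx":0.8,"dy":0,"dz":0,"wx":0,"wy":0,"wz":0},{"dx":0.8,"dy":0,"dz":0,"wx":0,"wy":0,"wz":0},{"dx":0.6,"dy":0,"dz":0,"wx":0,"wy":0,"wz":0}]}}

```text
time_s: 48.4
tcp_pos: [0.6724, -0.2963, 0.1041]
eef_rot: [-104.7, 88.9, -17.4]
contact_force: [-0.6, -0.1, 0.3]
gripper_width: 0.0875
```

Run:
```python
from h import *
plan([.665,-.294,.072],jawdeg=-3);print(r.get_state()['contact_force'])
```

```text
t 48.4 tcp [ 0.6724 -0.2963  0.1041] jaw 177.3 down [ 0.018 -0.006 -1.   ] w 0.0875
turn [ 0.07 -0.06  0.22] rows 1 | shift after turn [1.6  0.37 0.09] rows 2 | shift before turn [1.6 0.4 0.1]
[-0.57446858 -0.10262846  0.30860658]
```

Request:
{"api": "arm_command", "payload": {"plan": [{"dx":0.2,"dy":0.38,"dz":0.1,"wx":0.07,"wy":-0.06,"wz":0.22},{"dx":0.5,"dy":0.02,"dz":0,"wx":0,"wy":0,"wz":0},{"dx":0.4,"dy":0,"dz":0,"wx":0,"wy":0,"wz":0}]}}

```text
time_s: 48.65
tcp_pos: [0.6646, -0.2938, 0.0812]
eef_rot: [41.6, 90.0, 128.6]
contact_force: [-0.6, 0.1, 0.5]
gripper_width: 0.0876
```

Run:
```python
from h import *
plan([.665,-.294,.072],jawdeg=-3);print(r.get_state()['contact_force'])
```

```text
t 48.65 tcp [ 0.6646 -0.2938  0.0812] jaw 177.0 down [-0.  0. -1.] w 0.0876
turn [-0.01  0.01 -0.  ] rows 1 | shift after turn [ 0.46 -0.02 -0.01] rows 1 | shift before turn [ 0.46 -0.02 -0.01]
[-0.57188271  0.05925799  0.52638581]
```

Request:
{"api": "arm_command", "payload": {"plan": [{"dx":0.3,"dy":0,"dz":0,"wx":0,"wy":0,"wz":0},{"dx":0.15,"dy":0,"dz":0,"wx":0,"wy":0,"wz":0},{"dx":0.1,"dy":0,"dz":0,"wx":0,"wy":0,"wz":0},{"dx":0.05,"dy":0,"dz":0,"wx":0,"wy":0,"wz":0}]}}

```text
time_s: 48.98
tcp_pos: [0.6651, -0.294, 0.0724]
eef_rot: [-161.3, 89.9, -74.3]
contact_force: [-2.0, 1.1, 5.2]
gripper_width: 0.0872
```

Run:
```python
from h import *
plan([.665,-.294,.072],jawdeg=-3);print(r.get_state()['contact_force'])
```

```text
t 48.98 tcp [ 0.6651 -0.294   0.0724] jaw 177.0 down [ 0.    -0.001 -1.   ] w 0.0872
turn [ 0.01 -0.02  0.01] rows 1 | shift after turn [0.02 0.01 0.  ] rows 1 | shift before turn [0.02 0.01 0.  ]
[-2.0390969   1.14992882  5.23846934]
```

Pressed with ~5 N; hold slightly deeper for about a second and look.

Request:
{"api": "arm_command", "payload": {"plan": [{"dx":0.05,"dy":0,"dz":0,"wx":0,"wy":0,"wz":0},{"dx":0.02,"dy":0,"dz":0,"wx":0,"wy":0,"wz":0},{"dx":0,"dy":0,"dz":0,"wx":0,"wy":0,"wz":0},{"dx":0,"dy":0,"dz":0,"wx":0,"wy":0,"wz":0},{"dx":0,"dy":0,"dz":0,"wx":0,"wy":0,"wz":0},{"dx":0,"dy":0,"dz":0,"wx":0,"wy":0,"wz":0},{"dx":0,"dy":0,"dz":0,"wx":0,"wy":0,"wz":0}]}}

```text
time_s: 49.57
tcp_pos: [0.6651, -0.2939, 0.0742]
eef_rot: [-141.8, 89.8, -54.7]
contact_force: [-1.8, 1.5, 3.8]
gripper_width: 0.0877
```

```bash
python3 look.py side lever_grip 21; python3 -c "
from h import *
cap('scene','scene21')"
```

```text
side lever_grip [309.2 304.2] 0.56 [ 0.4273 -0.2895  0.1   ]
```

View pics/side21.png

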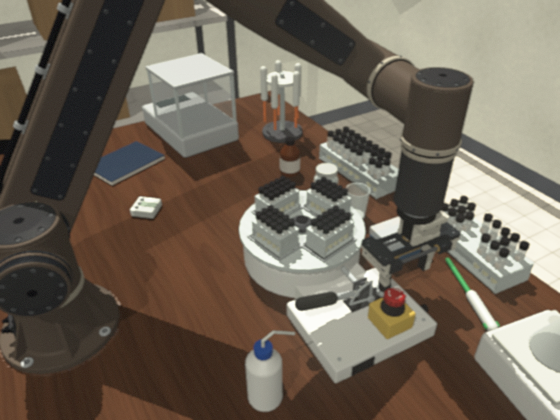

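Request:
{"api": "arm_command", "payload": {"plan": [{"dx":-0.4,"dy":0,"dz":0,"wx":0,"wy":0,"wz":0},{"dx":-1,"dy":0,"dz":0,"wx":0,"wy":0,"wz":0},{"dx":-1,"dy":0,"dz":0,"wx":0,"wy":0,"wz":0},{"dx":-1,"dy":0,"dz":0,"wx":0,"wy":0,"wz":0},{"dx":-1,"dy":0,"dz":0,"wx":0,"wy":0,"wz":0},{"dx":-1,"dy":0,"dz":0,"wx":0,"wy":0,"wz":0},{"dx":-0.8,"dy":0.5,"dz":-0.4,"wx":0,"wy":0,"wz":0},{"dx":0,"dy":0.8,"dz":-0.7,"wx":0,"wy":0,"wz":0},{"dx":0,"dy":0.9,"dz":-0.7,"wx":0,"wy":0,"wz":0},{"dx":0,"dy":0.9,"dz":-0.7,"wx":0,"wy":0,"wz":0},{"dx":0,"dy":0.9,"dz":-0.6,"wx":0,"wy":0,"wz":0},{"dx":0,"dy":0.5,"dz":-0.3,"wx":0,"wy":0,"wz":0},{"dx":0,"dy":0,"dz":0,"wx":0,"wy":0,"wz":0}]}}

```text
time_s: 50.8
tcp_pos: [0.5652, -0.3613, 0.2001]
eef_rot: [-155.3, 89.9, -68.2]
contact_force: [0.4, 0.3, 0.9]
gripper_width: 0.0877
```

```bash
python3 look.py wrist stop_top 22
python3 - <<'E'
from h import *
plan([.567,-.3655,.106],jawdeg=-3);print(np.round(r.get_state()['joints']))
p,d=cap('wrist'); W=cloud('wrist',d); x,y,z=[W[...,i] for i in range(3)]
m=(np.hypot(x-.567,y+.3655)<.03)&(z>.112)&(z<.135); k=W[m]; print(len(k),k.min(0),k.max(0)); c,rad=cv2.minEnclosingCircle((k[:,:2]*1000).astype(np.float32)); print(c,rad)
E
```

```text
wrist stop_top [274.2 222. ] 0.65 [ 0.5676 -0.3681  0.131 ]
t 50.9 tcp [ 0.5671 -0.3606  0.2001] jaw 177.1 down [ 0.001 -0.001 -1.   ] w 0.0874
turn [ 0.03 -0.02  0.01] rows 1 | shift after turn [ 4.71 -0.01 -0.25] rows 5 | shift before turn [ 4.71 -0.   -0.24]
[-16.  22.  -3.   0. -66.  13.]
2097 [ 0.5474332  -0.38703866  0.11201402] [ 0.5883913  -0.3453899   0.12612256]
(567.6574096679688, -366.2162780761719) 20.903175354003906
```

View pics/wrist22.png

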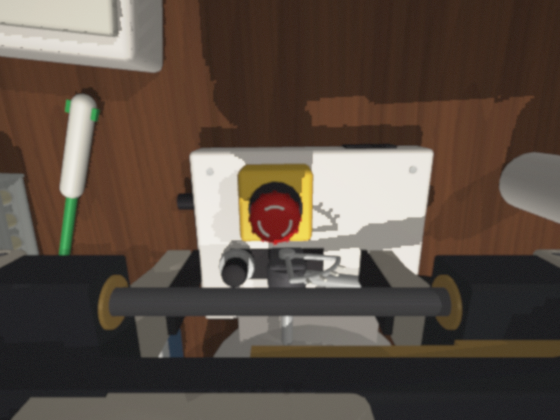

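Request:
{"api": "arm_command", "payload": {"plan": [{"dx":0.5,"dy":0,"dz":-0.26,"wx":0,"wy":0,"wz":0},{"dx":0.9,"dy":0,"dz":0,"wx":0,"wy":0,"wz":0},{"dx":0.9,"dy":0.05,"dz":0,"wx":0,"wy":0,"wz":0},{"dx":0.9,"dy":0.05,"dz":0,"wx":0,"wy":0,"wz":0.1},{"dx":0.6,"dy":0.05,"dz":0,"wx":0,"wy":0,"wz":0.1},{"dx":0,"dy":0,"dz":0,"wx":0,"wy":0,"wz":0}]}}

```text
time_s: 51.45
tcp_pos: [0.5687, -0.3644, 0.1174]
eef_rot: [96.4, 89.2, -176.1]
contact_force: [-0.4, -0.1, -1.1]
gripper_width: 0.0879
```

Run:
```python
from h import *
plan([.5675,-.366,.106],jawdeg=-3)
```

```text
t 51.45 tcp [ 0.5687 -0.3644  0.1174] jaw 177.4 down [-0.014 -0.001 -1.   ] w 0.0879
turn [ 0.09 -0.02 -0.18] rows 1 | shift after turn [ 0.57  0.05 -0.08] rows 1 | shift before turn [ 0.57  0.05 -0.08]
```

Request:
{"api": "arm_command", "payload": {"plan": [{"dx":0.4,"dy":0.05,"dz":-0.08,"wx":0.05,"wy":0,"wz":-0.18},{"dx":0.17,"dy":0,"dz":0,"wx":0,"wy":0,"wz":0}]}}

```text
time_s: 51.62
tcp_pos: [0.5685, -0.3656, 0.1045]
eef_rot: [144.9, 89.9, -127.8]
contact_force: [0.4, -0.0, -1.0]
gripper_width: 0.0876
```

Run:
```python
from h import *
plan([.5675,-.366,.106],jawdeg=-3)
```

```text
t 51.62 tcp [ 0.5685 -0.3656  0.1045] jaw 177.3 down [-0.001 -0.002 -1.   ] w 0.0876
turn [ 0.06 -0.02 -0.01] rows 1 | shift after turn [-0.08  0.05 -0.02] rows 1 | shift before turn [-0.08  0.05 -0.02]
```

Close on the head with moderate force.

Request:
{"api": "arm_command", "payload": {"plan": [{"dx":-0.08,"dy":0.05,"dz":0,"wx":0,"wy":0,"wz":0},{"dx":0,"dy":0,"dz":0,"wx":0,"wy":0,"wz":0},{"dx":0,"dy":0,"dz":0,"wx":0,"wy":0,"wz":0},{"dx":0,"dy":0,"dz":0,"wx":0,"wy":0,"wz":0},{"dx":0,"dy":0,"dz":0,"wx":0,"wy":0,"wz":0},{"dx":0,"dy":0,"dz":0,"wx":0,"wy":0,"wz":0}], "fingers": 1, "force": 20}}

```text
time_s: 52.12
tcp_pos: [0.5697, -0.3658, 0.1088]
eef_rot: [-165.7, 89.8, -78.3]
contact_force: [-0.3, -0.5, 0.4]
gripper_width: 0.0531
```

Run:
```python
from h import *
plan([.5675,-.366,.106],jawdeg=-3);print(r.get_state()['contact_force'])
```

```text
t 52.12 tcp [ 0.5697 -0.3658  0.1088] jaw 177.4 down [ 0.001 -0.003 -1.   ] w 0.0531
turn [ 0.09 -0.04  0.01] rows 1 | shift after turn [ 0.14  0.11 -0.02] rows 1 | shift before turn [ 0.14  0.11 -0.01]
[-0.27135262 -0.4898607   0.40207592]
```

Still closing (53 mm); continue.

Request:
{"api": "arm_command", "payload": {"plan": [{"dx":0.1,"dy":0.1,"dz":0,"wx":0,"wy":0,"wz":0},{"dx":0.03,"dy":0,"dz":0,"wx":0,"wy":0,"wz":0},{"dx":0,"dy":0,"dz":0,"wx":0,"wy":0,"wz":0},{"dx":0,"dy":0,"dz":0,"wx":0,"wy":0,"wz":0}]}}

```text
time_s: 52.45
tcp_pos: [0.5688, -0.3659, 0.107]
eef_rot: [-134.0, 89.7, -46.6]
contact_force: [0.9, -0.2, -0.6]
gripper_width: 0.0399
```

Run:
```python
from h import *
plan([.5675,-.366,.106],jawdeg=-3);s=r.get_state();print(s['contact_force'],s['moment'])
```

```text
t 52.45 tcp [ 0.5688 -0.3659  0.107 ] jaw 177.4 down [ 0.004 -0.004 -1.   ] w 0.0399
turn [ 0.09 -0.05  0.05] rows 1 | shift after turn [ 0.05  0.06 -0.01] rows 1 | shift before turn [ 0.05  0.06 -0.01]
[ 0.85387506 -0.15111866 -0.55379701] [-0.07042314 -0.10830713  0.03427872]
```

Request:
{"api": "arm_command", "payload": {"plan": [{"dx":0,"dy":0,"dz":0,"wx":0.6,"wy":0,"wz":0},{"dx":0,"dy":0,"dz":0,"wx":0.9,"wy":0,"wz":0},{"dx":0,"dy":0,"dz":0,"wx":0.9,"wy":0,"wz":0},{"dx":0,"dy":0,"dz":0,"wx":0.9,"wy":0,"wz":0},{"dx":0,"dy":0,"dz":0,"wx":0.9,"wy":0,"wz":0},{"dx":0,"dy":0,"dz":0,"wx":0.9,"wy":0,"wz":0},{"dx":-0.1,"dy":0,"dz":0,"wx":0.9,"wy":0,"wz":0},{"dx":-0.2,"dy":0,"dz":0,"wx":0.5,"wy":0,"wz":0}]}}

```text
time_s: 53.12
tcp_pos: [0.5685, -0.3656, 0.1152]
eef_rot: [-117.7, 89.7, -61.3]
contact_force: [4.6, -2.8, -25.9]
gripper_width: 0.0393
```

Run:
```python
from h import *
plan([.5675,-.366,.106],jawdeg=-3);s=r.get_state();print(s['contact_force'],s['moment'])
```

```text
t 53.12 tcp [ 0.5685 -0.3656  0.1152] jaw 146.4 down [ 0.003 -0.005 -1.   ] w 0.0393
turn [-6.68 -0.05  0.05] rows 7 | shift after turn [ 0.46  0.05 -0.02] rows 1 | shift before turn [ 0.46  0.03 -0.04]
[  4.61413263  -2.75241564 -25.94155731] [-0.78283021 -1.28339136  0.04402702]
```

Request:
{"api": "arm_command", "payload": {"plan": [{"dx":0.05,"dy":0,"dz":0,"wx":0,"wy":0,"wz":0},{"dx":0,"dy":0,"dz":0,"wx":0,"wy":0,"wz":0},{"dx":0,"dy":0,"dz":0,"wx":0,"wy":0,"wz":0},{"dx":0,"dy":0,"dz":0,"wx":0,"wy":0,"wz":0},{"dx":0,"dy":0,"dz":0,"wx":0,"wy":0,"wz":0},{"dx":-0.4,"dy":0,"dz":0,"wx":0,"wy":0,"wz":0},{"dx":-1,"dy":0,"dz":0,"wx":0,"wy":0,"wz":0},{"dx":-1,"dy":0,"dz":0,"wx":0,"wy":0,"wz":0},{"dx":-1,"dy":0,"dz":0,"wx":0,"wy":0,"wz":0},{"dx":-1,"dy":0,"dz":0,"wx":0,"wy":0,"wz":0},{"dx":-1,"dy":0,"dz":0,"wx":0,"wy":0,"wz":0},{"dx":-1,"dy":0,"dz":0,"wx":0,"wy":0,"wz":0},{"dx":-1,"dy":0,"dz":0,"wx":0,"wy":0,"wz":0}], "fingers": -0.6}}

```text
time_s: 54.2
tcp_pos: [0.5644, -0.3643, 0.2657]
eef_rot: [131.3, 89.5, -172.0]
contact_force: [0.7, 0.2, 0.5]
gripper_width: 0.0701
```

Run:
```python
from h import *
s=r.get_state(); print(s['tcp_pos'],s['contact_force'])
for n in ['wrist','scene','side']:
    p,d=cap(n,n+'23'); W=cloud(n,d); x,y,z=[W[...,i] for i in range(3)]
    m=(np.hypot(x-.5675,y+.366)<.022)&(z>.11)&(z<.14); k=W[m]; print(n,'stop',len(k),np.percentile(k[:,2],[50,80,95]).round(4))
    for i,b in enumerate([(.527,.006),(.5635,-.157),(.627,-.057),(.4635,-.0935)]):
        m=(np.hypot(x-b[0],y-b[1])<.06)&(z>.163)&(z<.19); k=W[m]
        if len(k)<60 or n=='wrist': continue
        A=np.c_[k[:,:2]-k[:,:2].mean(0),np.ones(len(k))]; sl=np.linalg.lstsq(A,k[:,2],rcond=None)[0]
        c,sz,a=cv2.minAreaRect((k[:,:2]*1000).astype(np.float32)); print(n,b,len(k),np.round(c),np.round(sz),round(a,1),'z',np.median(k[:,2]).round(4),sl[:2].round(3))
Z=dict(reagent_bottle=0,beaker=0,sample_jar=0,wash_bottle=0,tip_box=0,timer=0,lever_grip=.1)
for q in Z:
    for n in ['scene','side']:
        for o in r.spot_point(n,q)[:1]: print(n,q,round(o['score'],2),np.round(onz(n,o['centre'],Z[q]),3))
```

```text
[ 0.56443522 -0.36429459  0.2656936 ] [0.74897864 0.23136509 0.52845321]
wrist stop 1405 [0.1296 0.1309 0.1318]
scene stop 222 [0.1293 0.1317 0.1338]
scene (0.527, 0.006) 341 [526.   8.] [85. 53.] 14.4 z 0.1683 [-0.006  0.007]
scene (0.5635, -0.157) 401 [ 564. -155.] [82. 52.] 11.3 z 0.1681 [0.003 0.008]
scene (0.627, -0.057) 379 [628. -59.] [49. 85.] 11.9 z 0.168 [-0.013 -0.003]
scene (0.4635, -0.0935) 359 [463. -94.] [52. 83.] 13.5 z 0.1683 [0.013 0.007]
side stop 352 [0.1283 0.1306 0.1322]
side (0.527, 0.006) 397 [528.   7.] [82. 52.] 13.4 z 0.1676 [0.002 0.013]
side (0.5635, -0.157) 501 [ 566. -157.] [84. 50.] 11.4 z 0.1677 [0.003 0.008]
side (0.627, -0.057) 399 [629. -59.] [52. 81.] 13.3 z 0.1675 [0.008 0.004]
side (0.4635, -0.0935) 497 [463. -95.] [51. 83.] 13.0 z 0.1675 [0.007 0.006]
scene reagent_bottle 0.79 [0.728 0.259 0.   ]
side reagent_bottle 0.92 [0.724 0.271 0.   ]
scene beaker 0.56 [ 0.768 -0.002  0.   ]
side beaker 0.51 [ 0.771 -0.003  0.   ]
scene sample_jar 0.81 [0.759 0.13  0.   ]
side sample_jar 0.76 [0.775 0.146 0.   ]
scene wash_bottle 0.6 [ 0.29  -0.363  0.   ]
side wash_bottle 0.91 [ 0.288 -0.362  0.   ]
scene tip_box 0.75 [ 0.758 -0.17   0.   ]
side tip_box 0.58 [ 0.757 -0.179  0.   ]
scene timer 0.58 [0.295 0.303 0.   ]
side timer 0.72 [0.282 0.304 0.   ]
side lever_grip 0.71 [ 0.426 -0.289  0.1  ]
```

View pics/side23.png

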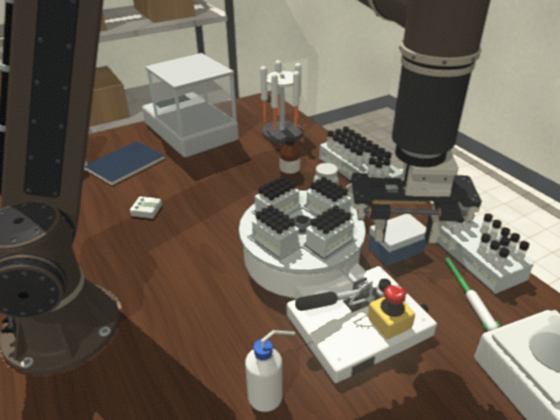

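View pics/wrist23.png

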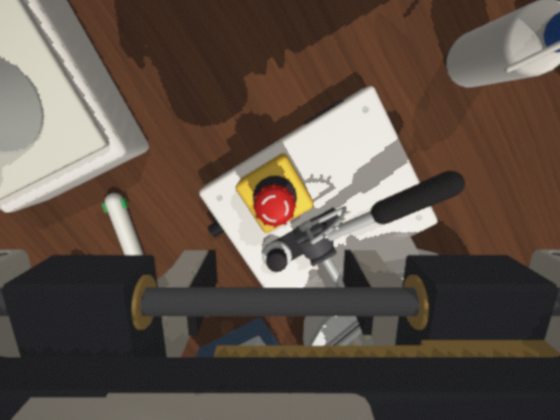

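Everything checks out: the stop is up, the lever is home, the racks are seated and the gripper is clear. Handing in.

```bash
python3 -c "
from h import *
print(r.close_job())"
```

```text
the job is handed in; nothing more can be done
None
```

I completed all five steps in the required order and handed the job in after about 55 s of the 210 s allowed. No verdict was reported.

1. **Stop button in:** I pressed it until it latched. Its top measured about 124 mm high once let go. The press bottomed out at about 67 N, well above the 6–8 N needed but under the 120 N limit.
2. **Brake to the third notch:** I pulled the lever to about 0.81 rad and let go. From the side-camera position it then held at about 0.73 rad.
3. **Racks loaded:** All four racks stand in separate bays. Two racks were pressed on with about 30 N as they seated.
4. **Brake released:** I pressed the release button with one fingertip, and the lever dropped back to where it started.
5. **Stop button up:** I gripped the mushroom head, twisted it clockwise about 0.54 rad and let go. It sprang back up.

**Last checks before handing in:**
- **Stop button:** its top measured about 131 mm, the height given for up.
- **Lever:** the side camera puts its grip at the home position; the scene camera gave no reading of it.
- **Racks:** each measured within about 3 mm of its bay centre. The caps are at about 168 mm where 169 mm is expected, with tilt under 0.02 rad.
- **Bystanders:** all are upright. They read within about 2 cm of their first positions, about the scatter of the network readings.
- **Arm:** the gripper was clear of everything.

None of these checks failed. The two cameras disagree by 2 to 3 mm on rack positions, which is within calibration error.

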